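# Ballast a sheep display stand

### The job

Steady the sheep's display stand: lay the ballast bar in the stand's V-cradle, with the cradle between the bar's end foot and its collar, then bring the U-bolt over the bar and put both its legs fully down through the two holes of the steel plate. Then slide the larger slotted disc, and on top of it the smaller one, sideways in under the head of the bar's upright stem, so that both lie flat with the stem in the middle and their slots point to opposite sides. Let go of everything and leave the other things on the table where they are.

Things in the scene. Friction and masses are not known exactly. Their poses are not given: they have to be found in the camera images.
- stand: Fixed wooden stand, origin on the table under its cradle; a foam sheep stands on it 185 mm behind (+x), to 155 mm high. Steel plate 92 (x) x 70 (y) x 6 mm, top at z = 40 mm, with two 11 mm through holes (chamfered) at x = +23 and -23 mm, y = 0, free below to z = 12 mm. Wooden V cheeks at |y| = 15 to 33 mm, tops at z = 55 mm, carry a round bar lying along y.
- cradle (a point): Point on the stand 51.5 mm above its origin: where the axis of the bar lies when it rests in the V, midway between the two holes. Axes as the stand's: bar along y, holes along x.
- bar_grip (a point): Ballast bar (loose, 0.22 kg): 22 mm wooden dowel along its x. This point is on its axis, 51.5 mm above the feet's underside, near the centre of mass: grip here across the dowel (60 mm free stretch). x points to the tray, z up. From here: end foot (12 x 44 x 66 mm, on the table) at x = -141 mm, collar (32 mm diameter) at -38 mm, round tray with foot and stem at +58 mm.
- bar_seat (a point): Point on the dowel's axis midway between end foot and collar (94 mm clear between them), 88 mm from bar_grip towards the end foot: it comes to cradle. Axes as the bar's.
- tray (a point): Centre of the top face of the bar's round tray (48 mm diameter, 64 mm above the feet's underside). A steel stem of 6 mm diameter rises here, with a round head of 16 mm diameter that begins 31 mm and ends 37 mm above the tray. Axes as the bar's.
- ubolt_grip (a point): Square steel U-bolt (loose, 0.12 kg), legs down: centre of the black grip block on its crown, 30 (x) x 12 (y) x 30 mm high. Crown bar 54 x 9 x 8 mm, underside 22.5 mm below this point; two legs of 7 mm diameter with round tips at x = +23 and -23 mm, tips 67.5 mm below this point. x runs from leg to leg. It starts standing in the holder.
- rack: Fixed wooden holder block, 90 x 50 x 45 mm, origin under its centre, with two 10.5 mm holes at x = +23 and -23 mm, 37 mm deep, in which the U-bolt stands at the start.
- disc_large_mid (a point): Larger slotted steel disc (loose, 56 mm diameter, 12 mm thick, 0.18 kg): its centre, half-way up. The slot is 11 mm wide (mouth flared to 17 mm) and runs from just past the centre out to the rim along the disc's +x. Lies flat on the table at the start.
- disc_large_slot (a point): Point in the slot of the larger disc, 24 mm from its centre along the disc's +x, half-way up.
- disc_small_mid (a point): Smaller slotted steel disc (loose, 44 mm diameter, 12 mm thick, 0.11 kg): its centre, half-way up. Slot as on the larger disc, along its +x.
- disc_small_slot (a point): Point in the slot of the smaller disc, 18 mm from its centre along the disc's +x, half-way up.
- paint_cream: Bystander: standing paint bottle, 48 mm diameter, 149 mm high, origin under its centre.
- spool: Bystander: standing thread spool, 28 mm diameter, 40 mm high, origin under its centre.
- tape: Bystander: roll of masking tape lying flat, 110 mm across, 25 mm high, origin under its centre.
- brush_red: Bystander: paint brush lying on the table, 180 mm long, 8 mm high, origin under its middle.
Not all that is in view belongs to the job. What is shaped like the part that bears disc_large_mid but green, purple or yellow is not meant.

How it is judged:
On the way, in this order (a step that is already met when the one before it is completed fails the run):
1. the bar lies in the cradle (distance between bar_seat and cradle below 0.016 m and z of bar_seat in the frame of cradle below 0.004 m and angle between the x axis of bar_seat and the y axis of cradle, either way round below 0.08 rad), for 0.2 s.
2. both legs of the U-bolt are down through the holes, over the bar (horizontal distance between ubolt_grip and cradle below 0.007 m and z of ubolt_grip in the frame of cradle below 0.039 m and angle between the z axis of ubolt_grip and the z axis of cradle, either way round below 0.15 rad and angle between the x axis of ubolt_grip and the x axis of cradle, either way round below 0.2 rad), for 0.2 s.
3. the larger disc lies on the tray round the stem (horizontal distance between disc_large_mid and tray below 0.008 m and z of disc_large_mid in the frame of tray between 0.003 and 0.009 m and angle between the z axis of disc_large_mid and the z axis of tray, either way round below 0.1 rad), for 0.2 s.
4. the smaller disc lies on the larger, slots opposite (horizontal distance between disc_small_mid and tray below 0.008 m and z of disc_small_mid in the frame of tray between 0.015 and 0.021 m and x of disc_small_slot in the frame of disc_large_mid below -0.006 m), for 0.2 s.
At the end, for the whole second after the job is handed in: Bar rests in the V (within 4 mm of height, 0.08 rad, 16 mm along); both U-bolt legs through the plate, crown within about 5 mm of the bar; larger disc flat on the tray, smaller flat on it, centres within 8 mm of the stem, slots at least about 110 degrees apart; all released (all of step 1 and all of step 2 and all of step 3 and all of step 4 and angle between the z axis of disc_small_mid and the z axis of tray, either way round below 0.1 rad); the robot touches nothing.
It fails at once if a bystander is shifted by more than 40 mm or knocked over (distance of any of paint_cream, spool, tape, brush_red from where it was at the start of the episode above 0.04 m or angle between any of paint_cream, spool's own z axis and vertical above 0.6 rad).
It also fails if it takes over 72 s, if anything falls off the work surface, if the arm or the gripper's body presses on something with over 40 N, if the wrist force passes 120 N, or if a joint passes its speed limit or range.

### The arm

A 6-joint arm with a two-finger parallel gripper is mounted at the origin on a cart in front of the work surface, level with it; the furniture and walls round the work are solid. World frame = base frame: x ahead of the robot, y to its left, z up, the work surface at z = 0. Lengths are in m, angles in rad, forces in N, time in s.
With the tool pointing down it reaches from about 0.3 to 0.875 m from the base axis. Payload 6.4 kg.
Tool frame: the origin (TCP) lies at the very end of the fingers, on their centre line; the grasp point (between the pads) lies 19 mm behind it; x points along the fingers, z is the direction in which the jaws open and shut, and the axes are right-handed (so a half turn about x gives the same grasp; the last joint's range is limited). The gripper opens to 88 mm and grips with 3 to 60 N. Pads are 18 mm wide; open, the fingers measure 123 mm over their backs; the gripper's body (75 mm by 187 mm) begins 45 mm behind the grasp point.
Start: joints at [-1.533, 0.181, 1.607, -0, 1.354, -0.206], TCP at [0.139, -0.558, 0.239] pointing down, gripper open.
Joint ranges: [-2.99, 2.99], [-0.89, 2.07], [0.3, 2.58], [-1.14, 4.28], [0, 2.63], [-3.12, 3.12]. Speed limits (rad/s): [2.57, 2.57, 3.01, 3.14, 3.14, 3.14].

### API

Orientations are given as [roll, pitch, yaw] about the fixed x, y, z axes, in that order (R = Rz(yaw) Ry(pitch) Rx(roll)).
In Python, from station import arm gives the robot as it stands.
- The arm moves only by the shell command python3 -m jog 'ROWS' [OPENING] [FORCE]. ROWS is JSON, a list of rows, each a list of 4 numbers: the shift along the tool's x, y, z in units of 25 mm (1.0 is 25 mm), then the turn about the tool's x in units of 10 degrees (1.0 is 10 degrees). A call has 1 to 12 rows; each row shifts and turns the commanded pose from where the row before left it, along the tool's axes as they then stand; what a row does not reach is not made up. A row lasts 1/8 s, in which the tool goes at most 62.5 mm and 10.7 degrees, less where a joint would pass 70% of its speed; a pose out of reach is approached as far as the arm can. A call is refused whole if a number of a shift passes 1 or a number of a turn 1, either way. A call with a gripper value outside its range is refused whole. OPENING is the finger opening in mm, from 0 to 88.1, set as the call begins (- or left out, the last holds). The fingers move at their own pace and stop on an object; FORCE is the grip in N (left out, the last holds). Time passes only in rows, so rows that do not move let the fingers close. It gives the time, the measured TCP pose, the force and the opening at its end, in the units of the state.
- arm.state(): the state, without advancing time (a new reading comes with each control period).
- arm.grab_frame(name): name is "scene" or "top" or "wrist"; returns a dict with "image" (384x512x3 uint8, red, green, blue), "fx", "fy", "cx", "cy" (pixels), "cam_to_world" (4x4, takes a point from camera to world coordinates). Camera axes: x right, y down, z forward; pixel columns grow to the right and rows downward; lengths in m; the calibration is good to about 2 mm. A picture is of the moment at which its call begins. There is no depth.
- arm.finish_job(): hands the job in, once; it reports no verdict.
Trained networks look in the newest picture that a camera, given by its name, has taken for a name from the list of things; names that differ only in an ending like _2 or _b are one class to them, and where a whole thing is asked for, a point or a joint stands for the part that bears it (a point fixed in the world has none). Each returns a list of dicts, best first, with "conf" (0 to 1); they miss things now and then, are a little off and sometimes report something else, mostly with a low value. They report only what shows in the picture. A call takes as long as a camera call. They do not tell look-alikes from the thing itself.
- arm.recognise(camera, label): "uv" ([column, row] in pixels, amid what is visible of it).
- arm.trace(camera, label): "mask" (384x512 bool, what is visible of it) and "uv" ([column, row] in pixels, amid what is visible of it).
The state is a dict: "clock": time; "joint_pos": joint angles; "qd": joint speeds; "joint_torque": joint torques, N m; "eef_pos": TCP position; "tcp_rot": TCP orientation; "contact_force": force on the tool from outside, world axes, zero at the start; "wrist_torque": the same for the moment, N m; "width": finger opening in m.
Only numpy, scipy, OpenCV 4.12 (cv2) and the standard library are available. Lean on these libraries where they do the work, as an engineer would, in place of code of your own. Each camera call takes 0.05 s, during which the arm holds its last target.

## Working session

There is one attempt and no reset: what is moved stays moved. The work goes in short steps, Python scripts to look and compute and a shell command to move; the robot and the scene stay as the last step left them, time stands still between calls to the robot, and variables do not carry over. Pictures are saved under pics/ and viewed, and the job is handed in when it is done.

```bash
ls -la; mkdir -p pics
python3 - <<'E'
from station import arm
import cv2
print(arm.state())
for n in ["scene","top","wrist"]:
    f=arm.grab_frame(n); cv2.imwrite(f"pics/{n}0.png",f["image"][:,:,::-1])
    print(n,f["fx"],f["fy"],f["cx"],f["cy"],f["cam_to_world"])
E
```

```text
total 12
drwxr-xr-x  3 agent agent 4096 Dec  7 15:15 .
drwxr-xr-x 23 root  root  4096 Dec  7 15:15 ..
drwxr-xr-x  2 agent agent 4096 Dec  7 15:15 pics
{'clock': 0.0, 'joint_pos': array([-1.53331938e+00,  1.81526040e-01,  1.60795149e+00, -9.09943265e-06,
        1.35378891e+00, -2.06307844e-01]), 'qd': array([ 0.00015962,  0.00038049, -0.00176035, -0.00061467, -0.00243694,
        0.00121326]), 'joint_torque': array([-7.35281501e-04, -4.33872199e+01, -3.41850293e+01,  7.02870497e-02,
        3.87302390e-02, -1.51716895e-04]), 'eef_pos': array([ 0.13878233, -0.55747706,  0.23784588]), 'tcp_rot': array([2.94059175, 1.56912252, 1.61358217]), 'contact_force': array([ 0.21559682, -0.27685911,  0.17579605]), 'wrist_torque': array([ 0.02526263, -0.02640364,  0.03785085]), 'width': 0.08830445683351991}
scene 425.8826597593516 425.8826597593516 262.3553912418725 189.27344029673523 [[-0.88836478 -0.21225233  0.40713262 -0.01575675]
 [-0.45908996  0.39776111 -0.79436925  1.12178463]
 [ 0.0066652  -0.89260016 -0.45079987  0.68310539]
 [ 0.          0.          0.          1.        ]]
top 387.20492542110054 387.20492542110054 264.6573538286067 193.08219603815093 [[-0.02897889 -0.99711751  0.07012054  0.45715861]
 [-0.9993627   0.03036395  0.01876772 -0.01032319]
 [-0.02084276 -0.06953199 -0.99736196  1.17187023]
 [ 0.          0.          0.          1.        ]]
wrist 295.5505984052457 295.5505984052457 252.58799667464265 194.90721674208314 [[ 2.41891519e-01 -9.33801437e-01 -2.63634918e-01  2.06853975e-01]
 [-9.70302854e-01 -2.33052093e-01 -6.48004133e-02 -5.42138708e-01]
 [-9.29950542e-04  2.71480384e-01 -9.62443524e-01  3.84079638e-01]
 [ 0.00000000e+00  0.00000000e+00  0.00000000e+00  1.00000000e+00]]
```

View pics/scene0.png

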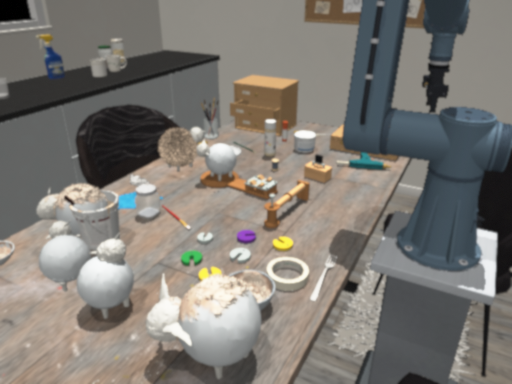

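View pics/top0.png

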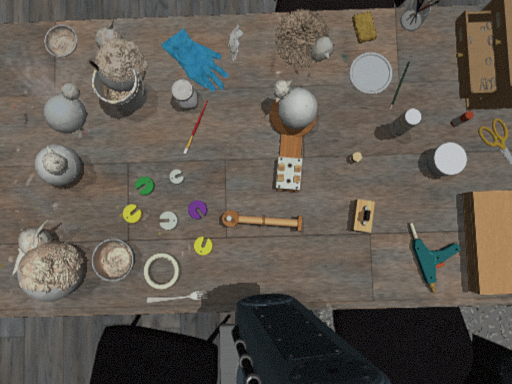

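View pics/wrist0.png

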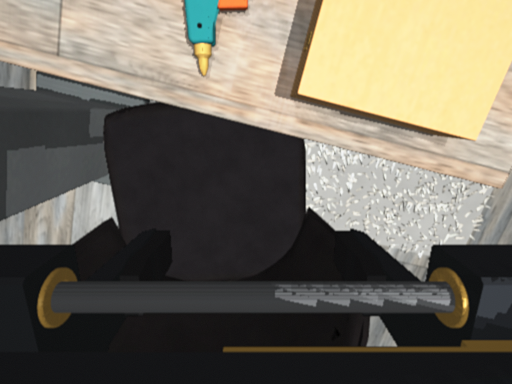

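```bash
cat > h.py <<'E'
from station import arm
import cv2, numpy as np
from scipy.spatial.transform import Rotation as Ro
def rot(s): return Ro.from_euler('xyz',s['tcp_rot']).as_matrix()
def pt(f,uv,z):
    T=np.array(f['cam_to_world']); d=T[:3,:3]@np.array([(uv[0]-f['cx'])/f['fx'],(uv[1]-f['cy'])/f['fy'],1]); o=T[:3,3]
    return o+d*(z-o[2])/d[2]
def proj(f,p):
    T=np.array(f['cam_to_world']); q=T[:3,:3].T@(np.array(p)-T[:3,3])
    return np.array([f['fx']*q[0]/q[2]+f['cx'],f['fy']*q[1]/q[2]+f['cy']])
def goto(p,jaw=None):
    """delta to reach TCP p (world), jaw= wanted world angle of the jaw axis (mod 180), deg"""
    s=arm.state(); R=rot(s); d=R.T@(np.array(p)-s['eef_pos'])/0.025
    a=np.degrees(np.arctan2(R[1,2],R[0,2]))
    print('clock %.2f pos %s jaw %.1f xaxis %s j6 %.2f w %.4f'%(s['clock'],s['eef_pos'].round(4),a,R[:,0].round(3),s['joint_pos'][5],s['width']))
    print('tool shift units',d.round(2))
    if jaw is not None:
        t=(jaw-a+90)%180-90
        # turn about tool x (down): positive reduces world yaw
        print('turn units',round(-t/10,2),'j6 alt')
def crop(img,u,v,r,k,name):
    c=img[max(0,v-r):v+r,max(0,u-r):u+r,::-1]
    cv2.imwrite(name,cv2.resize(c,None,fx=k,fy=k,interpolation=cv2.INTER_CUBIC))
E
python3 - <<'E'
from h import *
f=arm.grab_frame('top'); im=f['image']
c=im[130:260,110:310,::-1]; cv2.imwrite('pics/topz.png',cv2.resize(c,None,fx=4,fy=4,interpolation=cv2.INTER_CUBIC))
crop(im,364,217,40,8,'pics/rackz.png')
for n in ['stand','bar_grip','ubolt_grip','rack','disc_large_mid','disc_small_mid','tray','spool','tape','brush_red','paint_cream']:
    for fn in (arm.recognise,):
        r=fn('top',n); print(n,[(np.round(q['uv'],1).tolist(),round(q['conf'],2)) for q in r][:6])
E
```

```text
stand [([288.9, 125.3], 0.67)]
bar_grip [([260.6, 220.8], 0.55), ([168.2, 216.6], 0.32)]
ubolt_grip [([364.7, 215.5], 0.44)]
rack [([357.8, 216.6], 0.85)]
disc_large_mid [([201.0, 245.4], 0.72), ([195.6, 210.1], 0.71), ([134.8, 211.9], 0.6), ([144.3, 180.5], 0.58), ([167.9, 219.7], 0.5), ([254.2, 221.2], 0.45)]
disc_small_mid [([174.2, 176.5], 0.46), ([363.7, 216.5], 0.34)]
tray [([258.6, 219.3], 0.95)]
spool [([355.3, 156.9], 0.54)]
tape [([148.4, 268.3], 0.55), ([260.6, 219.9], 0.18)]
brush_red [([259.3, 222.6], 0.44)]
paint_cream [([403.2, 121.9], 0.61)]
```

View pics/topz.png

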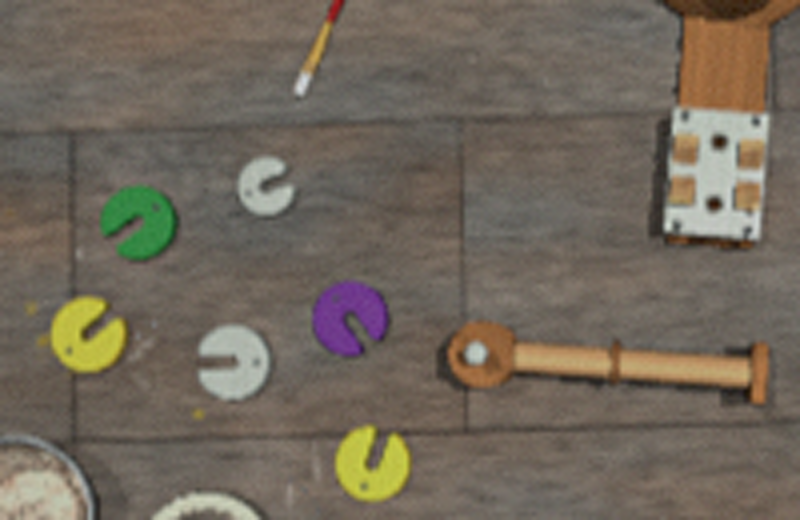

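View pics/rackz.png

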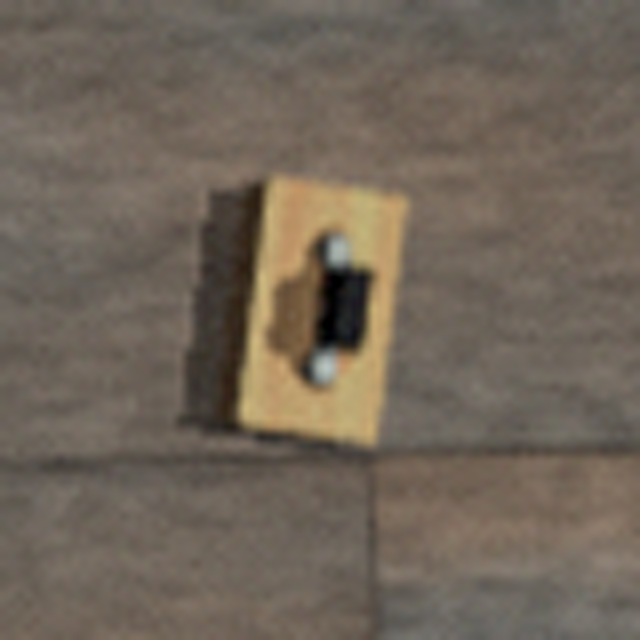

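Run:
```python
from h import *
f=arm.grab_frame('top')
g=lambda x,y,z:pt(f,[110+(x+.5)/4-.5,130+(y+.5)/4-.5],z)
def seg(a,b): d=b-a; return np.round((a+b)/2,4),round(np.degrees(np.arctan2(d[1],d[0])),1),round(float(np.linalg.norm(d)),4)
print('holes',seg(g(714,204,.04),g(719,142,.04)))
c=[g(674,108,.04),g(768,113,.04),g(759,240,.04),g(665,235,.04)]
print('plate c',np.mean(c,0).round(4),seg((c[3]+c[2])/2,(c[0]+c[1])/2))
print('tray',g(483,355,.064).round(4),'head',g(476,353,.101).round(4))
print('foot top mid',g(760,373,.066).round(4),'collar',g(615,361,.0675).round(4), 'dowel', seg(g(740,371,.0625),g(520,357,.0625)))
print('dl',g(234,362,.012).round(4),'slot mouth',seg(g(234,362,.012),g(199,361,.012)))
print('ds',g(267,186,.012).round(4),seg(g(267,186,.012),g(294,180,.012)))
h=lambda x,y,z:pt(f,[324+(x+.5)/8-.5,177+(y+.5)/8-.5],z)
print('ub block top',h(347,311,.045-.037+.0675+.015).round(4),'crown',seg(h(320,368,.061),h(334,248,.061)))
rc=[h(266,178,.045),h(411,198,.045),h(377,446,.045),h(238,428,.045)]
print('rack',np.mean(rc,0).round(4),seg((rc[2]+rc[3])/2,(rc[0]+rc[1])/2))
```

```text
holes (array([ 0.5941, -0.0615,  0.04  ]), np.float64(-6.5), 0.046)
plate c [ 0.5935 -0.0615  0.04  ] (array([ 0.5935, -0.0615,  0.04  ]), np.float64(-5.9), 0.0941)
tray [0.4655 0.1107 0.064 ] head [0.4668 0.1115 0.101 ]
foot top mid [ 0.447  -0.0864  0.066 ] collar [0.4585 0.0163 0.0675] dowel (array([0.4561, 0.0059, 0.0625]), np.float64(84.7), 0.1575)
dl [0.4661 0.3038 0.012 ] slot mouth (array([0.4669, 0.317 , 0.012 ]), np.float64(86.7), 0.0265)
ds [0.5983 0.2772 0.012 ] (array([0.6002, 0.2669, 0.012 ]), np.float64(-79.2), 0.021)
ub block top [ 0.4624 -0.2718  0.0905] crown (array([ 0.4639, -0.2719,  0.061 ]), np.float64(-9.3), 0.0431)
rack [ 0.4625 -0.2742  0.045 ] (array([ 0.4625, -0.2742,  0.045 ]), np.float64(-9.7), 0.0907)
```

Run:
```python
from h import *
goto([.461,.054,.22],-5.4)
```

```text
clock 0.80 pos [ 0.1388 -0.558   0.2387] jaw -76.0 xaxis [-0. -0. -1.] j6 -0.21 w 0.0878
tool shift units [  0.75  18.42 -20.65]
turn units -7.06 j6 alt
```

```bash
python3 -m jog '[[0,0.7,-0.8,-1],[0,0.9,-0.75,-1],[0,1,-0.55,-1],[0,1,-0.35,-1],[0,1,-0.2,-1],[0,1,0,-1],[0,1,0.2,-1]]' 88
python3 - <<'E'
from h import *
goto([.461,.054,.22],-5.4)
E
```

```text
clock: 1.68
eef_pos: [0.2225, -0.3901, 0.2389]
tcp_rot: [-1.192, 1.57, -1.292]
contact_force: [0.7, 1.3, -1.0]
width: 0.0876
clock 1.68 pos [ 0.2225 -0.3901  0.2389] jaw -5.7 xaxis [ 0. -0. -1.] j6 -1.22 w 0.0876
tool shift units [ 0.75 18.63  7.72]
turn units -0.03 j6 alt
```

```bash
python3 -m jog '[[0,1,0.4,0],[0,1,0.4,0],[0,1,0.4,0],[0,1,0.4,0],[0,1,0.4,0],[0,1,0.4,0],[0,1,0.4,0],[0,1,0.4,0],[0,1,0.4,0]]'; python3 -m jog '[[0,1,0.4,0],[0,1,0.4,0],[0,1,0.4,0],[0,1,0.4,0],[0,1,0.4,0],[0,1,0.4,0],[0,1,0.4,0],[0,1,0.4,0],[0.75,1,0.4,0],[0,0,0,0]]'
python3 - <<'E'
from h import *
goto([.461,.054,.0325],-5.4)
f=arm.grab_frame('wrist'); cv2.imwrite('pics/w1.png',f['image'][:,:,::-1])
print(proj(f,[.461,.054,.0515]),proj(f,[.4655,.111,.064]), proj(f,[.594,-.0615,.04]))
np.save('w1.npy',f,allow_pickle=True)
E
```

```text
clock: 2.8
eef_pos: [0.3358, -0.1758, 0.239]
tcp_rot: [-0.69, 1.57, -0.795]
contact_force: [0.8, 1.0, 0.8]
width: 0.0881
clock: 4.05
eef_pos: [0.4479, 0.039, 0.2188]
tcp_rot: [3.036, 1.568, 2.933]
contact_force: [-0.0, -0.2, 0.0]
width: 0.0878
clock 4.05 pos [0.4479 0.039  0.2188] jaw -5.9 xaxis [-0.003  0.001 -1.   ] j6 -0.08 w 0.0878
tool shift units [7.45 0.65 0.48]
turn units -0.05 j6 alt
[263.30733128 162.19924866] [262.93156513 106.16712649] [382.40149695 244.56468066]
```

View pics/w1.png

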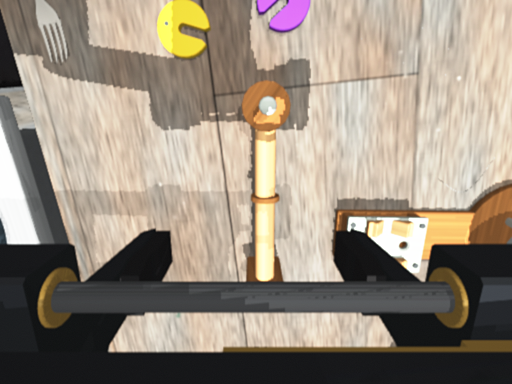

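```bash
python3 -m jog '[[1,0.6,0.55,0],[1,0,0,0],[1,0,0,0],[1,0,0,0],[1,0,0,0],[1,0,0,0],[1,0,0,0],[0.45,0,0,0],[0,0,0,0]]' 70; python3 -m jog '[[0,0,0,0],[0,0,0,0],[0,0,0,0],[0,0,0,0]]' 0 50
python3 - <<'E'
from h import *
goto([.461,.054,.0325],-5.4)
E
```

```text
clock: 5.22
eef_pos: [0.4636, 0.0507, 0.0337]
tcp_rot: [-3.057, 1.57, 3.12]
contact_force: [-0.7, 0.1, -0.3]
width: 0.0703
clock: 5.72
eef_pos: [0.4639, 0.0513, 0.034]
tcp_rot: [-0.028, 1.57, -0.133]
contact_force: [-0.5, -0.8, 0.0]
width: 0.0321
clock 5.72 pos [0.4639 0.0513 0.034 ] jaw -6.0 xaxis [ 0.001 -0.    -1.   ] j6 -0.04 w 0.0321
tool shift units [ 0.06  0.09 -0.13]
turn units -0.06 j6 alt
```

```bash
python3 -m jog '[[0,0,0,0],[0,0,0,0],[0,0,0,0]]'; python3 -m jog '[[-0.5,0,0,0],[-0.8,0,0,0],[-1,0,0,0],[-1,0,0,0],[0,0,0,0]]'
python3 - <<'E'
from h import *
goto([.6035,.026,.125],-6.2)
f=arm.grab_frame('top'); c=f['image'][130:260,180:380,::-1]; cv2.imwrite('pics/t2.png',cv2.resize(c,None,fx=4,fy=4,interpolation=cv2.INTER_CUBIC))
f=arm.grab_frame('scene'); c=f['image'][130:280,180:380,::-1]; cv2.imwrite('pics/s2.png',cv2.resize(c,None,fx=4,fy=4,interpolation=cv2.INTER_CUBIC))
f=arm.grab_frame('wrist');cv2.imwrite('pics/w2.png',f['image'][:,:,::-1])
E
```

```text
clock: 6.1
eef_pos: [0.4636, 0.0513, 0.0337]
tcp_rot: [3.039, 1.57, 2.934]
contact_force: [-3.1, 0.6, 1.9]
width: 0.0196
clock: 6.72
eef_pos: [0.4655, 0.051, 0.1184]
tcp_rot: [-0.028, 1.566, -0.133]
contact_force: [0.4, 0.1, -2.0]
width: 0.0199
clock 6.72 pos [0.4655 0.051  0.1184] jaw -6.0 xaxis [ 0.005 -0.001 -1.   ] j6 -0.04 w 0.0199
tool shift units [-0.23 -0.42  5.59]
turn units 0.02 j6 alt
```

View pics/s2.png

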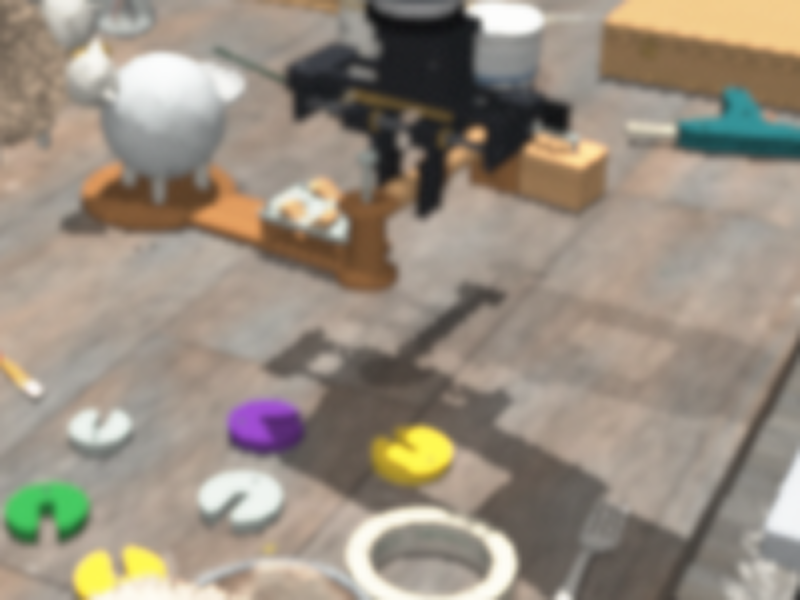

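View pics/t2.png

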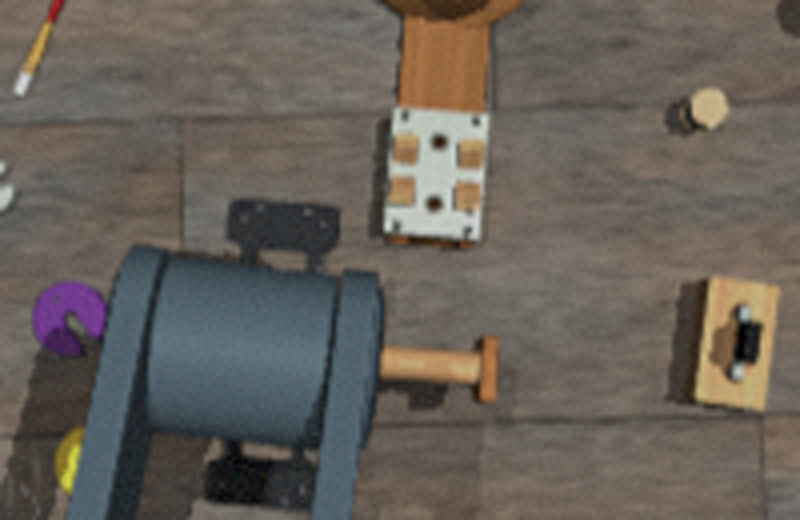

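View pics/w2.png

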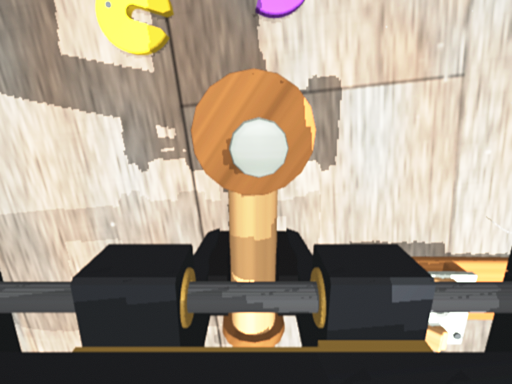

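Run:
```python
from h import *
f=arm.grab_frame('top')
print(pt(f,[180+(487.5)/4-.5,130+(368.5)/4-.5],.151))
f=arm.grab_frame('wrist'); print(pt(f,[255,132],.149),pt(f,[260,149],.186))
goto([.6045,.0235,.125],-6.2)
```

```text
[ 0.45092854 -0.08528894  0.151     ]
[0.47068163 0.11208078 0.149     ] [0.47153018 0.11020442 0.186     ]
clock 6.97 pos [0.4629 0.0514 0.1151] jaw -6.0 xaxis [-0.002  0.    -1.   ] j6 -0.04 w 0.0202
tool shift units [-0.41 -0.51  5.75]
turn units 0.02 j6 alt
```

```bash
python3 -m jog '[[-0.2,-0.2,0.8,0],[0,-0.2,1,0],[0,0,1,0],[0,0,1,0],[0,0,1,0],[0,0,0.8,0],[0,0,0,0],[0,0,0,0]]';python3 - <<'E'
from h import *
goto([.6035,.026,.034],-6.2)
f=arm.grab_frame('top')
c=f['image'][90:220,180:380,::-1]; cv2.imwrite('pics/t3.png',cv2.resize(c,None,fx=4,fy=4,interpolation=cv2.INTER_CUBIC))
f=arm.grab_frame('scene'); c=f['image'][100:250,180:380,::-1]; cv2.imwrite('pics/s3.png',cv2.resize(c,None,fx=4,fy=4,interpolation=cv2.INTER_CUBIC))
E
```

```text
clock: 7.98
eef_pos: [0.6006, 0.0268, 0.12]
tcp_rot: [3.092, 1.568, 2.987]
contact_force: [0.8, -0.3, -2.5]
width: 0.0201
clock 7.97 pos [0.6006 0.0268 0.12  ] jaw -6.0 xaxis [-0.003  0.    -1.   ] j6 -0.05 w 0.0201
tool shift units [ 3.44 -0.02  0.13]
turn units 0.02 j6 alt
```

View pics/t3.png

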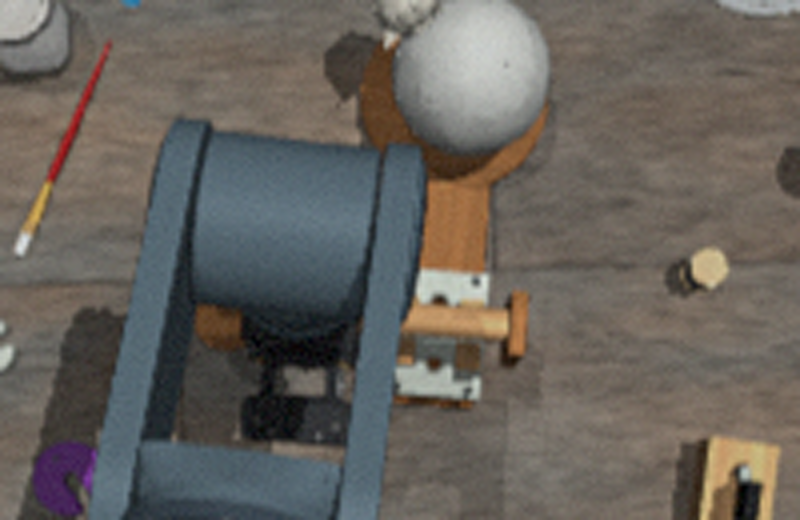

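View pics/s3.png

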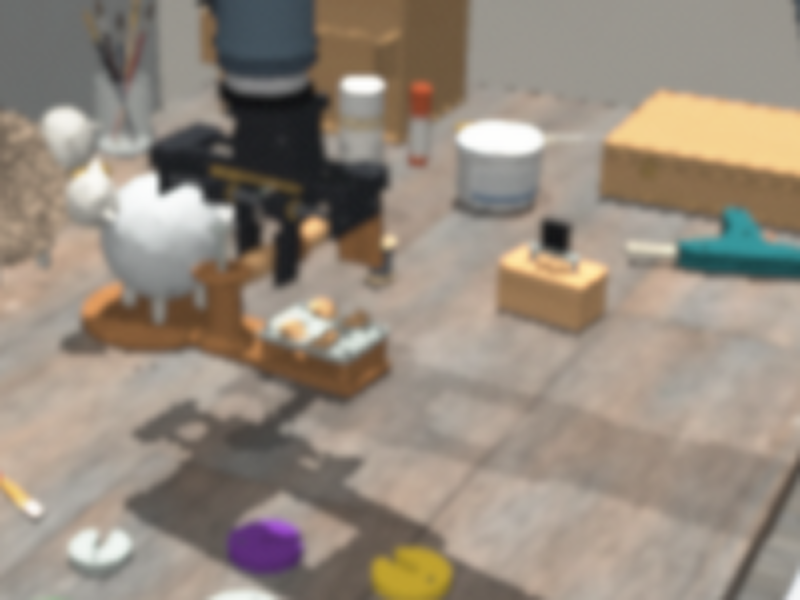

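Run:
```python
from h import *
f=arm.grab_frame('top')
g=lambda x,y,z:pt(f,[180+(x+.5)/4-.5,90+(y+.5)/4-.5],z)
a=g(425,319,.149-.0);b=g(505,322,.149)
print(a,b,'foot',g(517,324,.152))
y=np.radians(-6.2);X=np.array([np.cos(y),np.sin(y)]);Y=np.array([-X[1],X[0]])
for p in (a,b,g(517,324,.152)):
  d=p[:2]-[.594,-.0615]; print(d@X,d@Y)
```

```text
[ 0.59047175 -0.04926632  0.149     ] [ 0.58678693 -0.10219927  0.149     ] foot [ 0.58482533 -0.10979731  0.152     ]
-0.004828846034555234 0.011781073215675399
-0.0027753850848328838 -0.041240226121508135
-0.0039049337599645828 -0.04900567194659589
```

```bash
python3 -m jog '[[0.6,-0.1,0.15,0],[0.8,0,0,0],[0.8,0,0,0],[0.5,0,0,0],[0.3,0,0,0],[0.2,0,0,0],[0.15,0,0,0],[0,0,0,0]]';python3 - <<'E'
from h import *
goto([.6035,.026,.034],-6.2)
E
```

```text
clock: 9.12
eef_pos: [0.6055, 0.0237, 0.0376]
tcp_rot: [0.062, 1.571, -0.043]
contact_force: [-0.0, 0.0, -2.1]
width: 0.0203
clock 9.12 pos [0.6055 0.0237 0.0376] jaw -6.0 xaxis [ 0. -0. -1.] j6 -0.05 w 0.0203
tool shift units [ 0.14  0.08 -0.09]
turn units 0.02 j6 alt
```

```bash
python3 -m jog '[[0.1,0,0,0],[0.06,0,0,0],[0,0,0,0]]';python3 - <<'E'
from h import *
f=arm.grab_frame('scene'); c=f['image'][100:250,180:380,::-1]; cv2.imwrite('pics/s4.png',cv2.resize(c,None,fx=4,fy=4,interpolation=cv2.INTER_CUBIC))
E
```

```text
clock: 9.5
eef_pos: [0.6055, 0.0237, 0.0338]
tcp_rot: [-0.271, 1.571, -0.376]
contact_force: [-1.2, -0.4, 1.9]
width: 0.0202
```

View pics/s4.png

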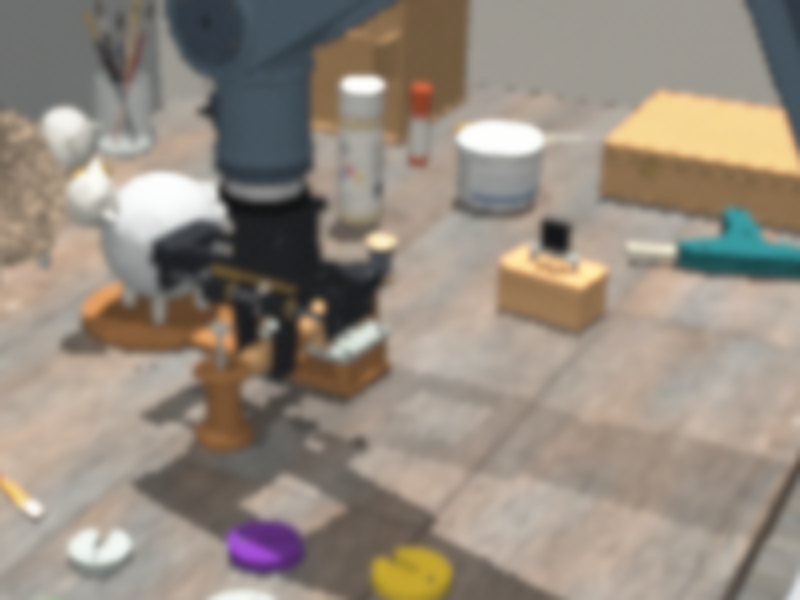

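```bash
python3 -m jog '[[0,0,0,0],[0,0,0,0],[0,0,0,0],[0,0,0,0]]' 60;python3 -m jog '[[-0.6,0,0,0],[-1,0,0,0],[-1,0,0,0],[-1,0,0,0],[-1,0,-0.5,0],[-1,0,-1,0],[0,-0.5,-1,0],[0,-1,-1,0],[0,-1,-0.6,0],[0,-1,0,0],[0,-1,0,0]]';python3 - <<'E'
from h import *
goto([.463,-.2725,.19],-9.5+90)
f=arm.grab_frame('top')
c=f['image'][90:220,180:380,::-1]; cv2.imwrite('pics/t5.png',cv2.resize(c,None,fx=4,fy=4,interpolation=cv2.INTER_CUBIC))
E
```

```text
clock: 10.05
eef_pos: [0.6055, 0.0237, 0.0335]
tcp_rot: [0.4, 1.571, 0.295]
contact_force: [-0.5, -0.0, 0.6]
width: 0.0578
clock: 11.42
eef_pos: [0.4917, -0.0782, 0.1748]
tcp_rot: [-0.283, 1.569, -0.388]
contact_force: [1.0, 0.6, 0.2]
width: 0.0598
clock 11.43 pos [ 0.4917 -0.0782  0.1748] jaw -6.0 xaxis [ 0.002 -0.001 -1.   ] j6 -0.29 w 0.0598
tool shift units [-0.6  -7.85 -0.32]
turn units -8.65 j6 alt
```

View pics/t5.png

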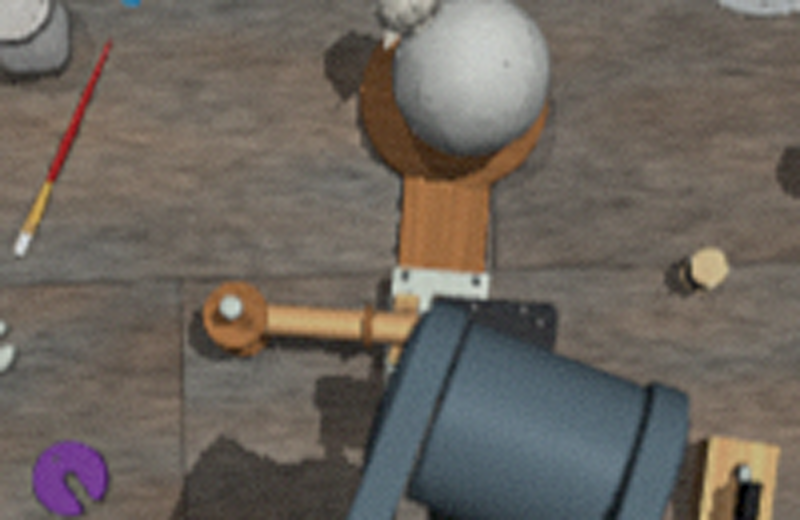

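```bash
python3 -m jog '[[0,-1,-0.1,-1],[0,-0.9,-0.3,-1],[0,-0.9,-0.5,-1],[0,-0.8,-0.6,-1],[0,-0.65,-0.75,-1],[0,-0.5,-0.85,-1],[0,-0.35,-0.9,-1],[0,-0.2,-0.95,-1],[0,0,0,-0.65],[0,0,0,0]]';python3 - <<'E'
from h import *
f=arm.grab_frame('wrist'); cv2.imwrite('pics/w6.png',f['image'][:,:,::-1])
print(proj(f,[.4625,-.272,.0905]))
goto([.463,-.2725,.07],-9.5+90)
E
```

```text
clock: 12.72
eef_pos: [0.4433, -0.2689, 0.1742]
tcp_rot: [-2.014, 1.57, -0.611]
contact_force: [0.2, -0.6, -1.0]
width: 0.0603
[254.30636894 222.40949299]
clock 12.78 pos [ 0.4433 -0.2686  0.1741] jaw 80.3 xaxis [ 0.001 -0.    -1.   ] j6 -2.18 w 0.0596
tool shift units [ 4.16 -0.8  -0.02]
turn units -0.02 j6 alt
```

View pics/w6.png

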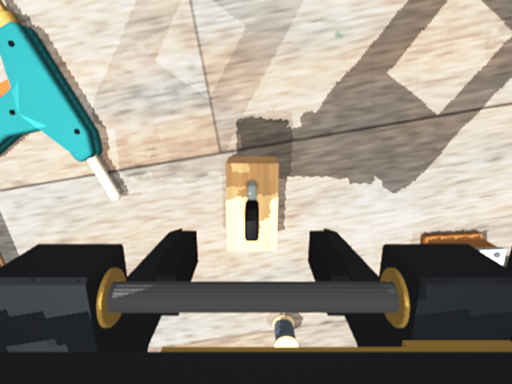

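```bash
python3 -m jog '[[1,-0.8,-0.02,0],[1,0,0,0],[1,0,0,0],[1,0,0,0],[0.5,0,0,0],[0.15,0,0,0],[0,0,0,0]]' 50;python3 - <<'E'
from h import *
goto([.463,-.2725,.057],-9.5+90)
f=arm.grab_frame('wrist'); cv2.imwrite('pics/w7.png',f['image'][:,:,::-1])
E
```

```text
clock: 13.65
eef_pos: [0.4632, -0.2727, 0.0578]
tcp_rot: [-2.116, 1.57, -0.712]
contact_force: [-0.1, -0.2, 0.5]
width: 0.0499
clock 13.65 pos [ 0.4632 -0.2727  0.0578] jaw 80.5 xaxis [ 0.001 -0.001 -1.   ] j6 -2.16 w 0.0499
tool shift units [0.03 0.01 0.01]
turn units -0.0 j6 alt
```

View pics/w7.png

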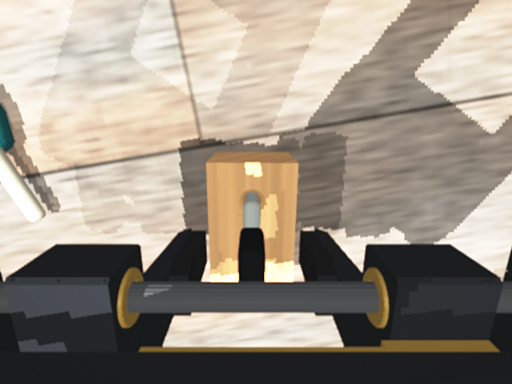

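Centred over the block (column ~251). Close and lift.

```bash
python3 -m jog '[[0,0,0,0],[0,0,0,0],[0,0,0,0],[0,0,0,0],[0,0,0,0],[0,0,0,0],[0,0,0,0]]' 0 60; python3 -m jog '[[-0.4,0,0,0],[-1,0,0,0],[-1,0,0,0],[-1,0,0,0],[-1,0,0,0],[0,0,0,0]]'
python3 - <<'E'
from h import *
goto([.594,-.0615,.15],83.8)
f=arm.grab_frame('wrist'); cv2.imwrite('pics/w8.png',f['image'][:,:,::-1])
f=arm.grab_frame('scene'); c=f['image'][80:230,230:430,::-1]; cv2.imwrite('pics/s8.png',cv2.resize(c,None,fx=4,fy=4,interpolation=cv2.INTER_CUBIC))
E
```

```text
clock: 14.58
eef_pos: [0.4628, -0.2725, 0.0572]
tcp_rot: [-0.209, 1.571, 1.195]
contact_force: [-0.7, 1.4, 1.0]
width: 0.0115
clock: 15.32
eef_pos: [0.4639, -0.2736, 0.1696]
tcp_rot: [-2.172, 1.566, -0.768]
contact_force: [-0.9, -0.0, -1.7]
width: 0.0114
clock 15.32 pos [ 0.4639 -0.2736  0.1696] jaw 80.5 xaxis [ 0.004 -0.003 -1.   ] j6 -2.16 w 0.0114
tool shift units [ 0.77 -3.72  9.23]
turn units -0.33 j6 alt
```

View pics/w8.png

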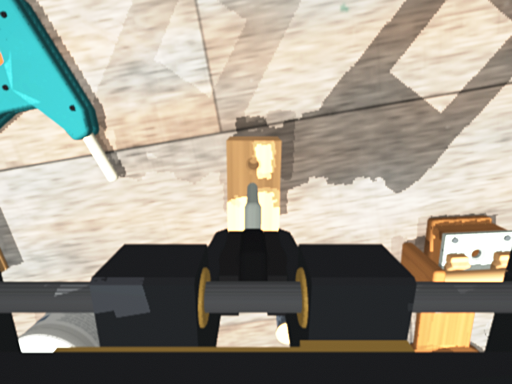

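View pics/s8.png

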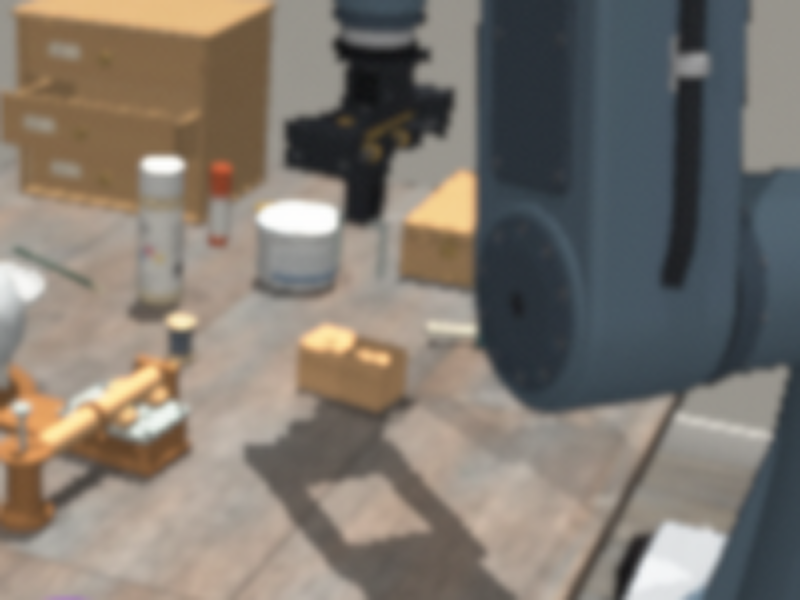

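```bash
python3 -m jog '[[0,-0.3,0.9,-0.33],[0,-0.3,1,0],[0,-0.3,1,0],[0,-0.3,1,0],[0,-0.3,1,0],[0.2,-0.4,1,0],[0.3,-0.4,1,0],[0.2,-0.4,1,0],[0,-0.4,0.9,0],[0,0,0,0],[0,0,0,0]]'
python3 - <<'E'
from h import *
goto([.594,-.0615,.066],83.8)
f=arm.grab_frame('wrist'); cv2.imwrite('pics/w9.png',f['image'][:,:,::-1])
s=arm.state(); R=rot(s); 
np.save('w9.npy',np.array([dict(f)],dtype=object),allow_pickle=True)
# predicted leg front / holes
for n,p in dict(tipA=[0,0],).items(): pass
y=np.radians(-6.2);X=np.array([np.cos(y),np.sin(y)])
for k in (1,-1): print('hole',k,proj(f,[*(np.array([.594,-.0615])+k*.023*X),.04]))
for k in (1,-1):
    p=s['eef_pos']+R@np.array([.0485,k*.023,0]); print('tip',k,p.round(4),proj(f,p))
f=arm.grab_frame('scene'); c=f['image'][80:230,180:380,::-1]; cv2.imwrite('pics/s9.png',cv2.resize(c,None,fx=4,fy=4,interpolation=cv2.INTER_CUBIC))
f=arm.grab_frame('top'); c=f['image'][90:220,180:380,::-1]; cv2.imwrite('pics/t9.png',cv2.resize(c,None,fx=4,fy=4,interpolation=cv2.INTER_CUBIC))
E
```

```text
clock: 16.8
eef_pos: [0.5641, -0.0631, 0.1487]
tcp_rot: [1.572, 1.569, 3.034]
contact_force: [0.2, 0.3, -1.2]
width: 0.0116
clock 16.80 pos [ 0.5641 -0.0631  0.1487] jaw 83.8 xaxis [-0.002  0.    -1.   ] j6 -1.78 w 0.0116
tool shift units [ 3.3  -1.19  0.19]
turn units -0.0 j6 alt
hole 1 [259.1007639  246.20206637]
hole -1 [259.41435399 199.37682724]
tip 1 [ 0.5413 -0.0609  0.1005] [254.08675504 183.06775026]
tip -1 [ 0.587  -0.0659  0.1004] [253.9197271  245.42630411]
```

View pics/w9.png

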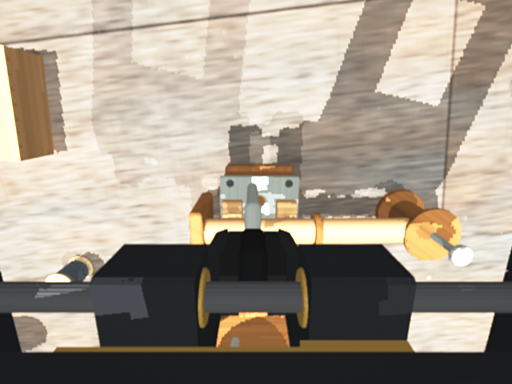

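View pics/s9.png

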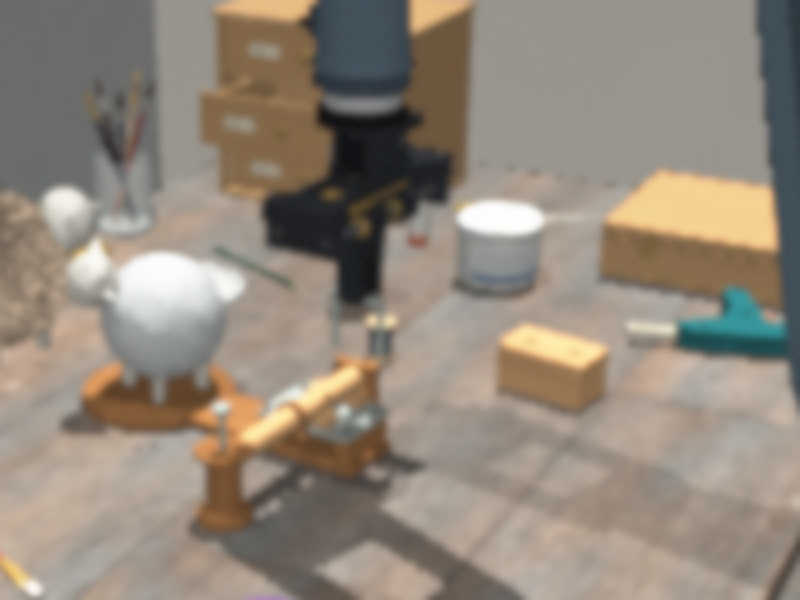

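View pics/t9.png

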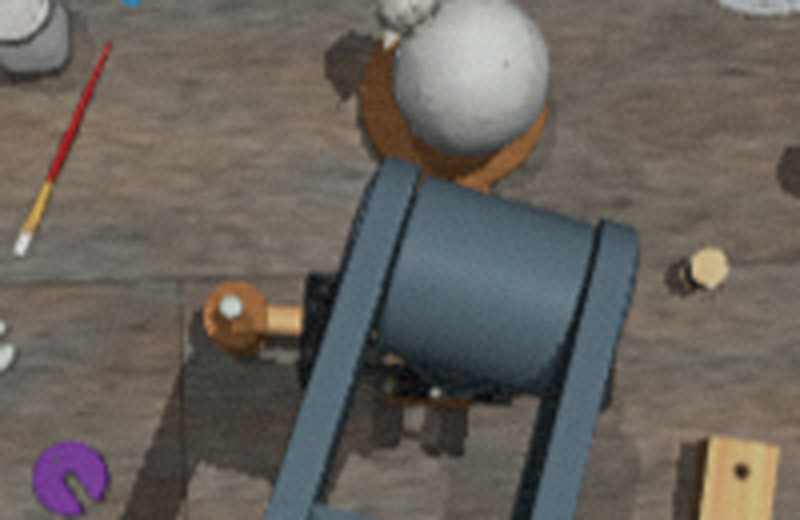

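Run:
```python
from h import *
im=cv2.imread('pics/w9.png'); c=im[160:260,190:330]; cv2.imwrite('pics/w9z.png',cv2.resize(c,None,fx=5,fy=5,interpolation=cv2.INTER_CUBIC))
```

```text
(no output)
```

View pics/w9z.png

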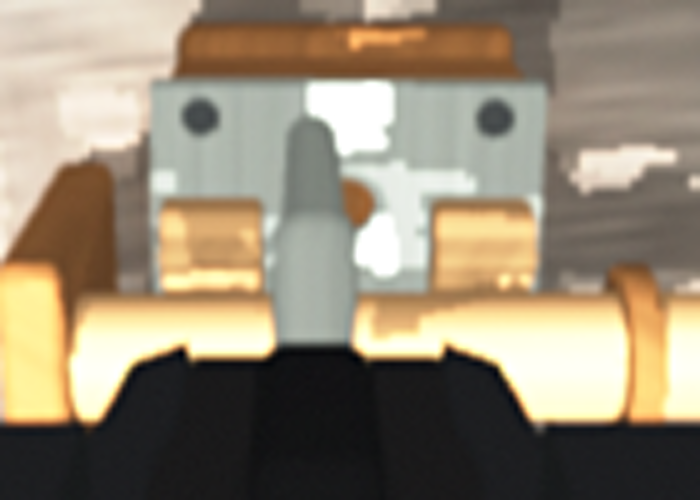

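```bash
python3 - <<'E'
from h import *
f=np.load('w9.npy',allow_pickle=True)[0]
P=np.array([.5641,-.0631,.1487]);X=np.array([np.cos(np.radians(-6.2)),np.sin(np.radians(-6.2)),0])
for dx in (0,.002,.004):
  c=P+np.array([0,0,-.0485+.0035])+(dx-.023)*X
  T=np.array(f['cam_to_world']); d=(T[:3,:3].T@(c-T[:3,3]))[2]
  print(dx,proj(f,c),'edge row',proj(f,c)[1]-.0035*f['fy']/d,d)
E
python3 -m jog '[[0.5,-0.4,0.15,0],[0.8,-0.4,0.1,0],[0.7,-0.4,0,0],[0,0,0,0],[0,0,0,0]]'
python3 - <<'E'
from h import *
goto([.594,-.0615,.066],83.8)
f=arm.grab_frame('wrist');im=f['image'][:,:,::-1]; c=im[160:290,190:330]; cv2.imwrite('pics/w10.png',cv2.resize(c,None,fx=5,fy=4.5,interpolation=cv2.INTER_CUBIC))
s=arm.state()
y=np.radians(-6.2);X=np.array([np.cos(y),np.sin(y)])
for k in (1,-1): print('hole',k,proj(f,[*(np.array([.594,-.0615])+k*.023*X),.04]))
P=s['eef_pos']; print('tip',proj(f,P+np.array([0,0,-.0485+.0035])-.023*np.array([*X,0])))
f=arm.grab_frame('scene'); c=f['image'][130:230,200:330,::-1]; cv2.imwrite('pics/s10.png',cv2.resize(c,None,fx=6,fy=6,interpolation=cv2.INTER_CUBIC))
E
```

```text
0 [254.53641513 184.0697172 ] edge row 178.80779668085103 0.1965873660635842
0.002 [254.53054481 186.98632488] edge row 181.73883879292194 0.19712812504268357
0.004 [254.52470662 189.88697476] edge row 184.65384411348603 0.1976688840217829
clock: 17.58
eef_pos: [0.5954, -0.06, 0.0997]
tcp_rot: [1.306, 1.571, 2.768]
contact_force: [-0.1, 0.3, -0.8]
width: 0.0111
clock 17.57 pos [ 0.5954 -0.06    0.0997] jaw 83.8 xaxis [-0.  0. -1.] j6 -1.76 w 0.0111
tool shift units [ 1.35  0.05 -0.07]
turn units -0.0 j6 alt
hole 1 [252.11083044 236.98364652]
hole -1 [252.07017423 177.30667537]
tip [254.46954072 184.39162239]
```

View pics/w10.png

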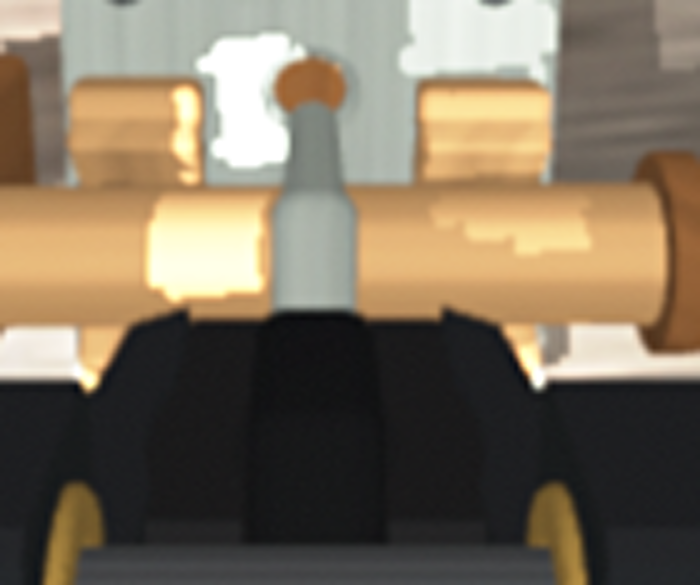

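View pics/s10.png

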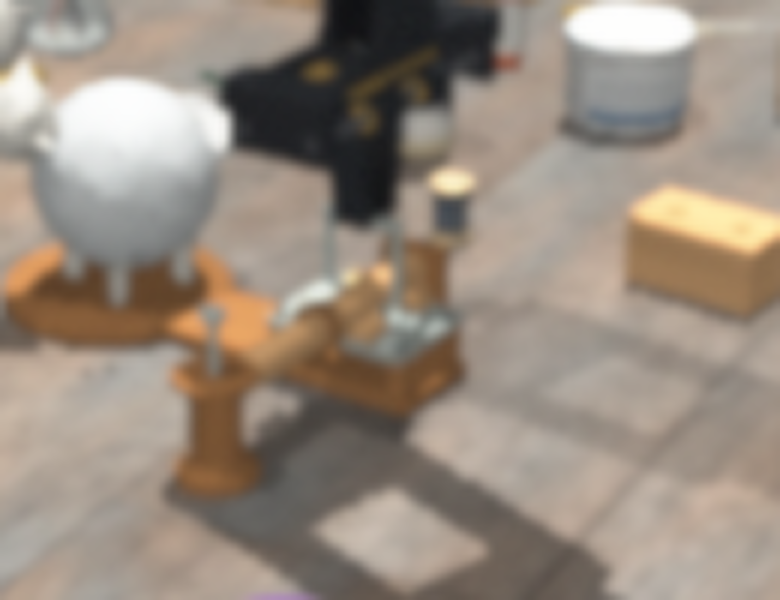

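Run:
```python
from h import *
f=arm.grab_frame('wrist')
print(pt(f,[253.0,187.3],.0547),pt(f,[252,178.8],.04))
```

```text
[ 0.5752881  -0.05886423  0.0547    ] [ 0.57272252 -0.05929598  0.04      ]
```

```bash
python3 -m jog '[[0.15,0.08,-0.015,0],[0.2,0,0,0],[0,0,0,0],[0,0,0,0]]'
python3 - <<'E'
from h import *
goto([.594,-.0615,.066],83.8)
f=arm.grab_frame('wrist');im=f['image'][:,:,::-1]; c=im[160:240,190:330]; cv2.imwrite('pics/w11.png',cv2.resize(c,None,fx=5,fy=5,interpolation=cv2.INTER_CUBIC))
E
```

```text
clock: 18.23
eef_pos: [0.5934, -0.0601, 0.0909]
tcp_rot: [1.213, 1.571, 2.675]
contact_force: [-1.0, -0.5, -1.1]
width: 0.0114
clock 18.23 pos [ 0.5934 -0.0601  0.0909] jaw 83.8 xaxis [-0.  0. -1.] j6 -1.76 w 0.0114
tool shift units [ 1.   -0.03 -0.05]
turn units -0.0 j6 alt
```

View pics/w11.png

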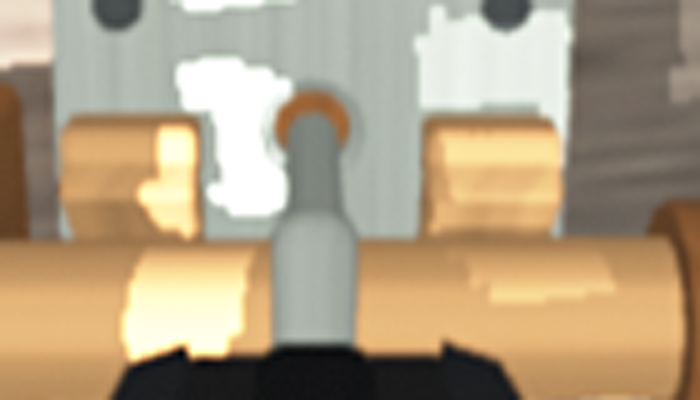

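```bash
python3 -m jog '[[0.15,0.01,0,0],[0.15,0,0,0],[0,0,0,0]]';python3 -m jog '[[0.2,0,0,0],[0.2,0,0,0],[0,0,0,0]]'
python3 - <<'E'
from h import *
goto([.594,-.0615,.066],83.8)
E
```

```text
clock: 18.65
eef_pos: [0.5928, -0.0599, 0.0829]
tcp_rot: [1.373, 1.57, 2.835]
contact_force: [-0.1, -0.2, -0.6]
width: 0.0115
clock: 19.02
eef_pos: [0.5927, -0.0599, 0.0727]
tcp_rot: [1.334, 1.57, 2.796]
contact_force: [-0.0, 0.7, -2.2]
width: 0.0116
clock 19.02 pos [ 0.5927 -0.0599  0.0727] jaw 83.8 xaxis [-0.001  0.    -1.   ] j6 -1.76 w 0.0116
tool shift units [ 0.27 -0.06 -0.06]
turn units -0.0 j6 alt
```

```bash
python3 -m jog '[[0.15,0,0,0],[0.08,0,0,0],[0.04,0,0,0],[0,0,0,0]]'
python3 - <<'E'
from h import *
goto([.594,-.0615,.066],83.8)
f=arm.grab_frame('wrist');im=f['image'][:,:,::-1]; c=im[160:240,190:330]; cv2.imwrite('pics/w12.png',cv2.resize(c,None,fx=5,fy=5,interpolation=cv2.INTER_CUBIC))
E
```

```text
clock: 19.52
eef_pos: [0.5932, -0.0601, 0.0671]
tcp_rot: [-2.598, 1.571, -1.136]
contact_force: [-1.6, 0.4, 2.8]
width: 0.0112
clock 19.52 pos [ 0.5932 -0.0601  0.0671] jaw 83.8 xaxis [ 0. -0. -1.] j6 -1.76 w 0.0112
tool shift units [ 0.04 -0.04 -0.05]
turn units -0.0 j6 alt
```

View pics/w12.png

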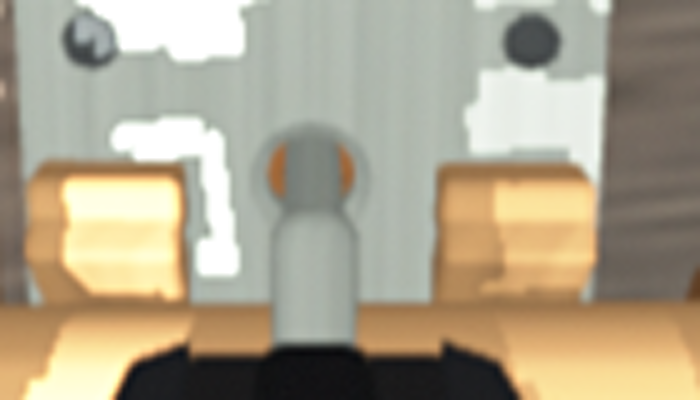

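```bash
python3 -m jog '[[0,0,0,0],[0,0,0,0],[0,0,0,0]]' 40;python3 -m jog '[[-0.3,0,0,0],[-1,0,0,0],[-1,0,0,0],[-1,0,0,0],[-1,0,0,0]]'
python3 - <<'E'
from h import *
goto([.466,.304,.16],-3.3)
f=arm.grab_frame('wrist');im=f['image'][:,:,::-1];cv2.imwrite('pics/w13.png',im)
E
```

```text
clock: 19.95
eef_pos: [0.5932, -0.0601, 0.0666]
tcp_rot: [-1.456, 1.571, 0.006]
contact_force: [0.5, 0.5, -0.0]
width: 0.0385
clock: 20.58
eef_pos: [0.5933, -0.0601, 0.1757]
tcp_rot: [-1.734, 1.57, -0.272]
contact_force: [-0.2, -0.1, 0.5]
width: 0.0398
clock 20.57 pos [ 0.5933 -0.0601  0.1757] jaw 83.8 xaxis [ 0.001 -0.    -1.   ] j6 -1.76 w 0.0398
tool shift units [ 0.62  6.64 13.92]
turn units 8.71 j6 alt
```

View pics/w13.png

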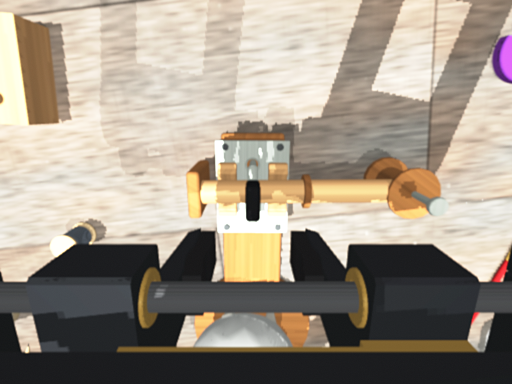

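```bash
python3 -m jog '[[0,0.55,0.8,1],[0,0.7,0.7,1],[0,0.8,0.55,1],[0,0.9,0.4,1],[0,0.95,0.25,1],[0,1,0.1,1],[0,1,-0.1,1],[0,0.95,-0.25,1],[0,0.95,-0.4,0.7],[0.2,1,-0.4,0],[0.2,1,-0.4,0],[0.2,1,-0.4,0]]' 75
python3 - <<'E'
from h import *
goto([.466,.304,.16],-3.3)
E
```

```text
clock: 22.12
eef_pos: [0.4603, 0.2131, 0.1591]
tcp_rot: [0.265, 1.57, 0.209]
contact_force: [-0.5, 0.1, -0.0]
width: 0.0747
clock 22.12 pos [0.4603 0.2131 0.1591] jaw -3.2 xaxis [ 0.001  0.    -1.   ] j6 0.26 w 0.0747
tool shift units [-0.04  3.64  0.02]
turn units 0.01 j6 alt
```

```bash
python3 -m jog '[[0,0,0,0],[0,0,0,0]]'
python3 - <<'E'
from h import *
f=arm.grab_frame('wrist');im=f['image'][:,:,::-1];cv2.imwrite('pics/w14.png',im)
for n in ('disc_large_mid','disc_small_mid'):
  for q in arm.trace('wrist',n):
    m=q['mask'].astype(np.uint8); ys,xs=np.nonzero(m); (cx,cy),r=cv2.minEnclosingCircle(np.c_[xs,ys].astype(np.float32))
    print(n,np.round(q['uv'],1),round(q['conf'],2),'circ',round(cx,1),round(cy,1),round(r,1),pt(f,[cx,cy],.010).round(4))
E
```

```text
clock: 22.38
eef_pos: [0.4608, 0.2119, 0.1593]
tcp_rot: [-0.65, 1.57, -0.706]
contact_force: [-0.6, 1.4, -0.5]
width: 0.0755
disc_large_mid [291.2 166.9] 0.67 circ 288.5 174.0 27.8 [0.4983 0.2169 0.01  ]
disc_large_mid [256.9  90.6] 0.64 circ 253.9 83.0 32.0 [0.4678 0.3057 0.01  ]
disc_large_mid [181.9 191.4] 0.64 circ 184.0 193.6 27.8 [0.3896 0.2022 0.01  ]
disc_large_mid [369.8  10.2] 0.59 circ 370.5 1.0 32.5 [0.5735 0.3674 0.01  ]
disc_small_mid [392.4  99.5] 0.93 circ 392.0 105.5 26.1 [0.5987 0.2782 0.01  ]
```

View pics/w14.png

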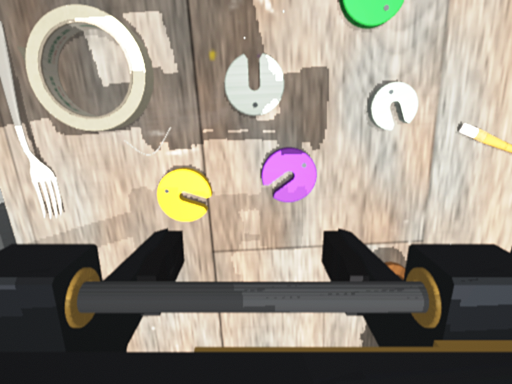

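```bash
python3 -m jog '[[0.5,0.9,0.05,0],[1,0.9,0.05,0],[1,0.9,0.05,0],[1,0.95,0.05,0],[1,0,0,0],[1,0,0,0],[0.4,0,0,0],[0,0,0,0]]' 80
python3 - <<'E'
from h import *
goto([.467,.305,.003],-3.2)
f=arm.grab_frame('wrist');im=f['image'][:,:,::-1];cv2.imwrite('pics/w15.png',im)
E
```

```text
clock: 23.52
eef_pos: [0.4707, 0.3026, 0.0114]
tcp_rot: [-2.708, 1.57, -2.766]
contact_force: [0.7, 0.0, -0.2]
width: 0.0802
clock 23.52 pos [0.4707 0.3026 0.0114] jaw -3.3 xaxis [-0.001 -0.    -1.   ] j6 0.42 w 0.0802
tool shift units [ 0.34  0.09 -0.15]
turn units -0.01 j6 alt
```

View pics/w15.png

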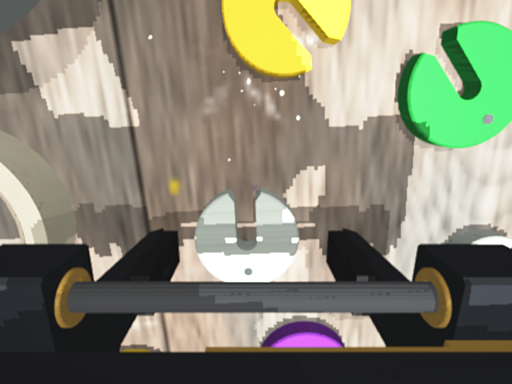

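Run:
```python
from h import *
f=arm.grab_frame('wrist')
print(pt(f,[247,236],.012), pt(f,[247,190],.012), pt(f,[246,283],.012),pt(f,[196,238],.012),pt(f,[299,238],.012))
```

```text
[0.46891448 0.30735522 0.012     ] [0.47048446 0.33279412 0.012     ] [0.46659337 0.27886816 0.012     ] [0.44151917 0.30775063 0.012     ] [0.49671046 0.30461078 0.012     ]
```

```bash
python3 -m jog '[[0.2,0.13,-0.09,0],[0.12,0,0,0],[0,0,0,0]]';python3 -m jog '[[0,0,0,0],[0,0,0,0],[0,0,0,0],[0,0,0,0],[0,0,0,0]]' 0 50
python3 - <<'E'
from h import *
goto([.4685,.306,.003],-3.2)
E
```

```text
clock: 24.0
eef_pos: [0.4684, 0.3065, 0.0036]
tcp_rot: [-2.635, 1.57, -2.691]
contact_force: [-0.3, 0.4, 0.1]
width: 0.0799
clock: 24.62
eef_pos: [0.4686, 0.3065, 0.0037]
tcp_rot: [-2.879, 1.571, -2.935]
contact_force: [-0.7, 0.4, 2.0]
width: 0.0546
clock 24.62 pos [0.4686 0.3065 0.0037] jaw -3.2 xaxis [-0. -0. -1.] j6 0.42 w 0.0546
tool shift units [ 0.03 -0.02 -0.  ]
turn units -0.0 j6 alt
```

```bash
python3 -m jog '[[-0.3,0,0,0],[-0.8,0,0,0],[-1,0,0,0],[-1,0,0,0],[-1,0,0,0],[0,0,0,0]]'
python3 - <<'E'
from h import *
f=arm.grab_frame('top')
c=f['image'][110:210,190:330,::-1]; cv2.imwrite('pics/t16.png',cv2.resize(c,None,fx=5,fy=5,interpolation=cv2.INTER_CUBIC))
g=lambda x,y,z:pt(f,[180+(x+.5)/4-.5,90+(y+.5)/4-.5],z)
print('tray',g(236,318,.064),'head',g(231,307,.101))
fw=arm.grab_frame('wrist'); cv2.imwrite('pics/w16.png',fw['image'][:,:,::-1])
goto([.61,.04,.12],-6)
E
```

```text
clock: 25.38
eef_pos: [0.4706, 0.3073, 0.1095]
tcp_rot: [0.428, 1.565, 0.372]
contact_force: [-0.5, -0.6, -2.8]
width: 0.0543
tray [0.60659677 0.08360746 0.064     ] head [0.60944049 0.0837747  0.101     ]
clock 25.48 pos [0.4686 0.3064 0.1064] jaw -3.2 xaxis [ 0.001  0.    -1.   ] j6 0.42 w 0.0546
tool shift units [ -0.54 -10.32   6.25]
turn units 0.28 j6 alt
```

View pics/t16.png

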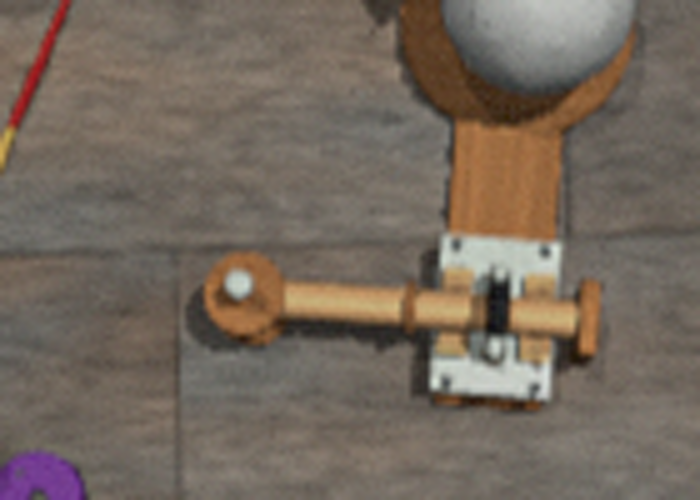

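View pics/w16.png

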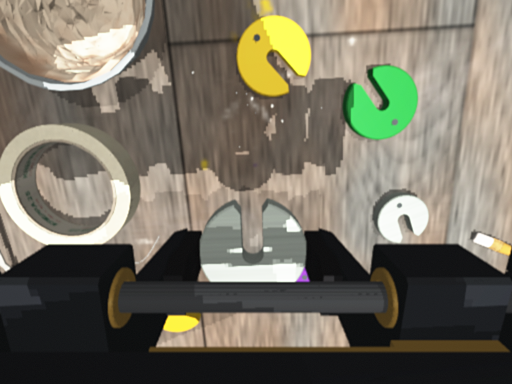

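```bash
python3 -m jog '[[-0.5,-0.9,0.55,0.28],[-0.4,-0.95,0.6,0],[0,-1,0.6,0],[0,-1,0.6,0],[0,-1,0.6,0],[0,-1,0.6,0],[0,-1,0.6,0],[0,-1,0.6,0],[0,-1,0.55,0],[0,-1,0.55,0],[0,-0.7,0.2,0],[0,0,0,0]]'; python3 -m jog '[[0,0,0,0]]';  python3 - <<'E'
from h import *
fw=arm.grab_frame('wrist'); cv2.imwrite('pics/w17.png',fw['image'][:,:,::-1])
goto([.603,.036,.13],-6)
print(proj(fw,[.608,.084,.101]),proj(fw,[.608,.084,.064]))
E
```

```text
clock: 26.98
eef_pos: [0.5919, 0.028, 0.1278]
tcp_rot: [3.056, 1.569, 2.949]
contact_force: [0.5, 0.7, -3.2]
width: 0.0543
clock: 27.1
eef_pos: [0.5918, 0.0296, 0.1282]
tcp_rot: [2.749, 1.57, 2.643]
contact_force: [0.1, -0.2, -2.4]
width: 0.0544
clock 27.15 pos [0.5919 0.0298 0.1284] jaw -6.0 xaxis [-0.001  0.    -1.   ] j6 -0.05 w 0.0544
tool shift units [-0.06  0.29  0.42]
turn units 0.0 j6 alt
[269.94623202 134.52088849] [266.99109673 130.52115436]
```

View pics/w17.png

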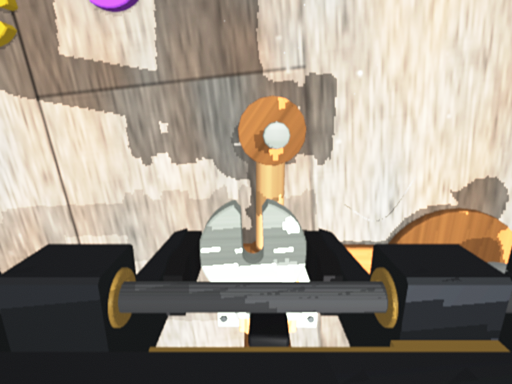

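Run:
```python
from h import *
f=arm.grab_frame('wrist')
print('head',pt(f,[277,134.5],.101),'tray',pt(f,[272,130],.064))
a,b=pt(f,[200,250],.1367),pt(f,[306.5,250],.1367); print(a,b,(a+b)/2,arm.state()['eef_pos'])
a,b=pt(f,[239.5,203],.1367),pt(f,[265,203],.1367); print('mouth',(a+b)/2)
```

```text
head [0.6121458  0.08377736 0.101     ] tray [0.61161391 0.08417728 0.064     ]
[0.56563187 0.03289939 0.1367    ] [0.61983937 0.02725481 0.1367    ] [0.59273562 0.0300771  0.1367    ] [0.59202815 0.02993094 0.12855952]
mouth [0.59485191 0.05518252 0.1367    ]
```

```bash
python3 -m jog '[[0,0.1,0.3,0],[0.5,0.15,0.24,0],[0.8,0,0,0],[0.7,0,0,0],[0.33,0,0,0],[0,0,0,0],[0,0,0,0]]';  python3 - <<'E'
from h import *
fw=arm.grab_frame('wrist'); c=fw['image'][90:300,150:360,::-1]; cv2.imwrite('pics/w18.png',cv2.resize(c,None,fx=2.8,fy=2.8,interpolation=cv2.INTER_CUBIC))
goto([.603,.036,.13],-6)
f=arm.grab_frame('scene'); c=f['image'][100:220,180:330,::-1]; cv2.imwrite('pics/s18.png',cv2.resize(c,None,fx=5,fy=5,interpolation=cv2.INTER_CUBIC))
E
```

```text
clock: 28.08
eef_pos: [0.6071, 0.0335, 0.071]
tcp_rot: [-0.01, 1.57, -0.115]
contact_force: [-0.1, -0.7, -2.6]
width: 0.0545
clock 28.12 pos [0.6072 0.0335 0.0713] jaw -6.0 xaxis [ 0.001 -0.    -1.   ] j6 -0.03 w 0.0549
tool shift units [-2.35  0.08 -0.17]
turn units -0.0 j6 alt
```

View pics/w18.png

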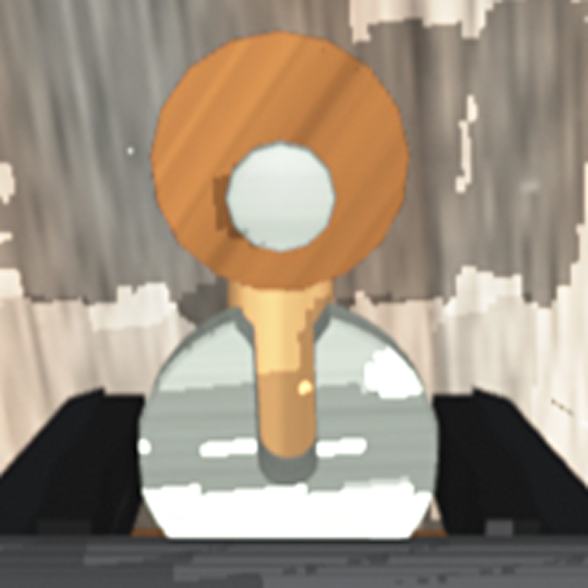

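View pics/s18.png

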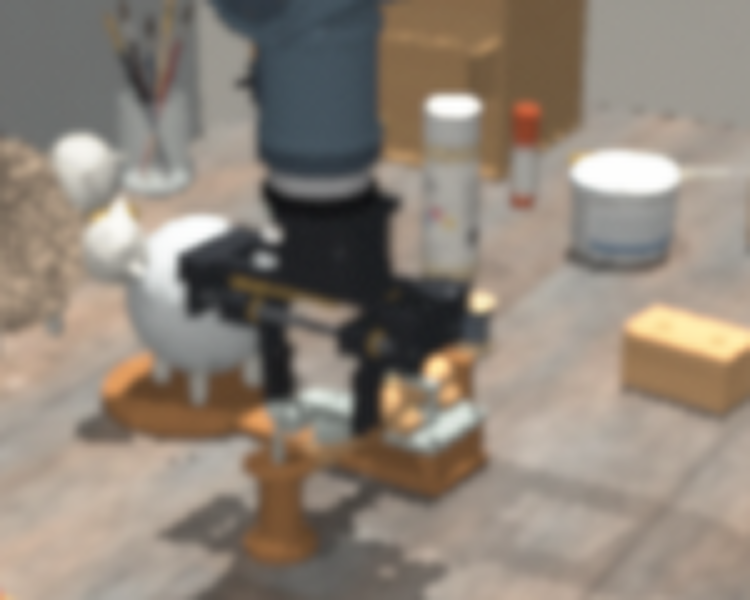

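```bash
python3 -m jog '[[0,0.3,-0.05,0],[0,0.6,0,0],[0,0.6,0,0],[0,0.3,0,0],[0,0,0,0],[0,0,0,0]]';  python3 - <<'E'
from h import *
fw=arm.grab_frame('wrist'); c=fw['image'][90:300,150:360,::-1]; cv2.imwrite('pics/w19.png',cv2.resize(c,None,fx=2.8,fy=2.8,interpolation=cv2.INTER_CUBIC))
goto([.612,.084,.0677],-6)
E
```

```text
clock: 28.92
eef_pos: [0.61, 0.0785, 0.0704]
tcp_rot: [-2.27, 1.571, -2.375]
contact_force: [-1.2, 0.7, -2.7]
width: 0.0544
clock 28.98 pos [0.61   0.0783 0.0704] jaw -6.0 xaxis [-0. -0. -1.] j6 0.04 w 0.0546
tool shift units [0.11 0.24 0.05]
turn units -0.0 j6 alt
```

View pics/w19.png

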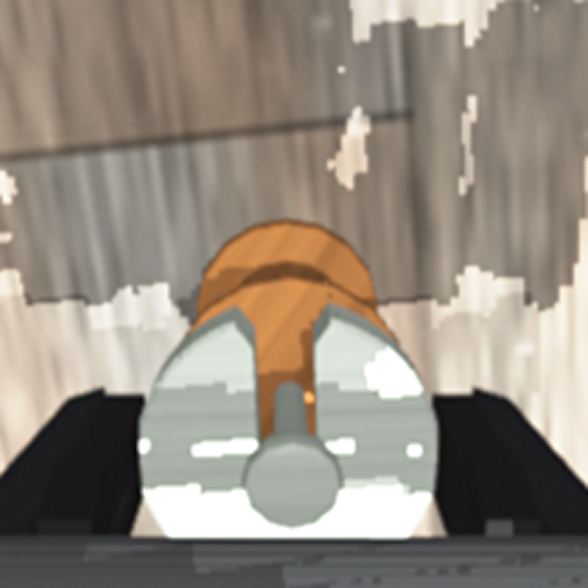

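```bash
python3 -m jog '[[0,0.12,0,0],[0,0.11,0,0],[0.06,0,0,0],[0.06,0,0,0],[0,0,0,0]]';  python3 - <<'E'
from h import *
fw=arm.grab_frame('wrist'); c=fw['image'][90:300,150:360,::-1]; cv2.imwrite('pics/w20.png',cv2.resize(c,None,fx=2.8,fy=2.8,interpolation=cv2.INTER_CUBIC))
goto([.612,.084,.0677],-6)
f=arm.grab_frame('scene'); c=f['image'][120:220,180:310,::-1]; cv2.imwrite('pics/s20.png',cv2.resize(c,None,fx=6,fy=6,interpolation=cv2.INTER_CUBIC))
E
```

```text
clock: 29.6
eef_pos: [0.6105, 0.0844, 0.0679]
tcp_rot: [3.002, 1.57, 2.897]
contact_force: [-3.0, 0.5, 3.2]
width: 0.0544
clock 29.65 pos [0.6105 0.0844 0.0679] jaw -6.0 xaxis [-0.  0. -1.] j6 0.05 w 0.0546
tool shift units [ 0.01 -0.01  0.06]
turn units -0.0 j6 alt
```

View pics/w20.png

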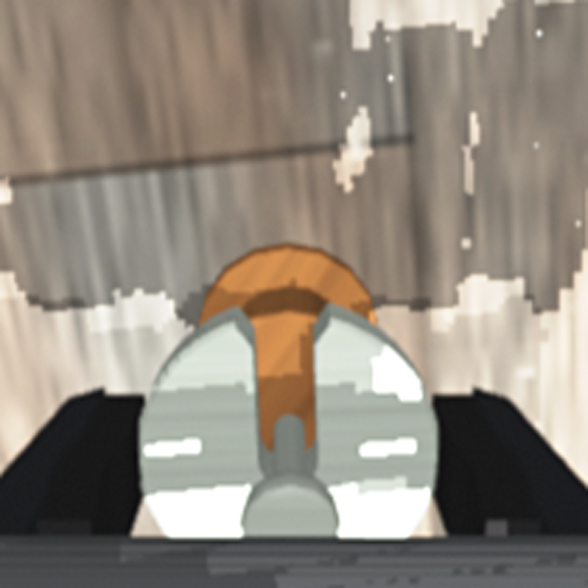

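View pics/s20.png

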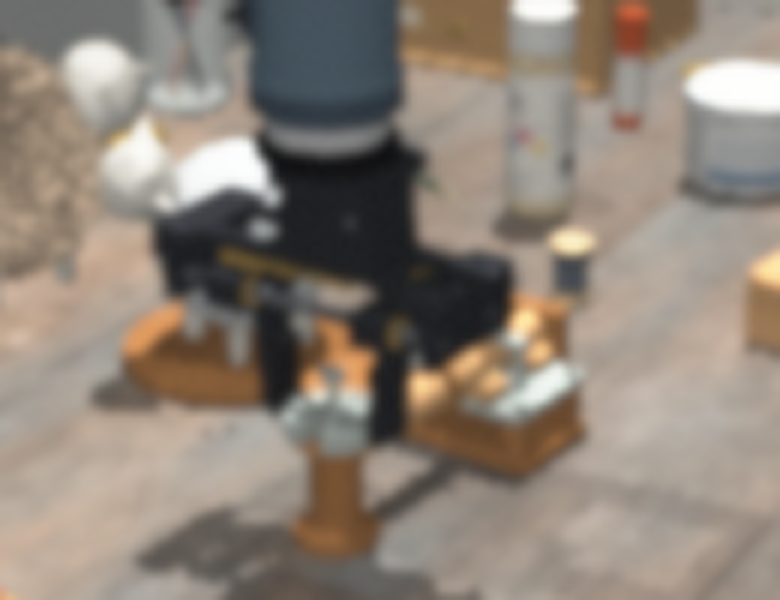

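```bash
python3 -m jog '[[0,0,0,0],[0,0,0,0],[0,0,0,0]]' 75; python3 -m jog '[[-0.4,0,0,0],[-1,0,0,0],[-1,0,0,0],[-1,0,0,0]]';  python3 - <<'E'
from h import *
fw=arm.grab_frame('wrist'); cv2.imwrite('pics/w21.png',fw['image'][:,:,::-1])
goto([.5985,.278,.14],10.8)
E
```

```text
clock: 30.08
eef_pos: [0.6108, 0.0842, 0.0674]
tcp_rot: [-0.09, 1.57, -0.196]
contact_force: [-0.6, -0.4, 0.1]
width: 0.075
clock: 30.58
eef_pos: [0.6109, 0.0842, 0.1541]
tcp_rot: [0.059, 1.57, -0.046]
contact_force: [-0.0, -0.5, -0.5]
width: 0.0753
clock 30.62 pos [0.613  0.0842 0.158 ] jaw -6.0 xaxis [ 0.006 -0.    -1.   ] j6 0.05 w 0.0747
tool shift units [ 0.71  7.65 -1.4 ]
turn units -1.68 j6 alt
```

View pics/w21.png

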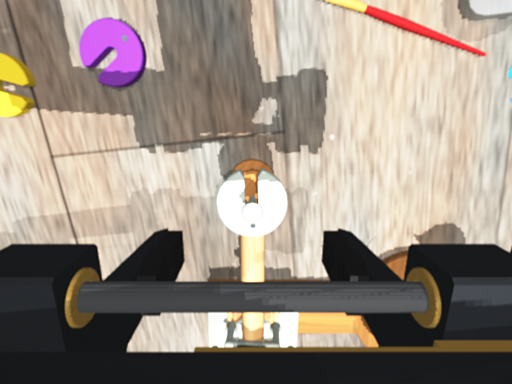

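```bash
python3 -m jog '[[0,1,-0.1,-0.9],[0,1,-0.3,-0.78],[0,1,-0.4,0],[0,1,-0.4,0],[0,0.7,-0.3,0],[0,0,0,0],[0,0,0,0]]';  python3 - <<'E'
from h import *
f=arm.grab_frame('wrist'); cv2.imwrite('pics/w22.png',f['image'][:,:,::-1])
goto([.5985,.278,.003],10.8)
for q in arm.trace('wrist','disc_small_mid'):
    m=q['mask'].astype(np.uint8); ys,xs=np.nonzero(m); (cx,cy),r=cv2.minEnclosingCircle(np.c_[xs,ys].astype(np.float32))
    print(np.round(q['uv'],1),round(q['conf'],2),'circ',round(cx,1),round(cy,1),round(r,1),pt(f,[cx,cy],.010).round(4))
    c=f['image'][int(cy)-50:int(cy)+50,int(cx)-50:int(cx)+50,::-1]; cv2.imwrite('pics/w22z.png',cv2.resize(c,None,fx=5,fy=5,interpolation=cv2.INTER_CUBIC)); print(int(cx)-50,int(cy)-50); break
E
```

```text
clock: 31.5
eef_pos: [0.5629, 0.1946, 0.1526]
tcp_rot: [-0.62, 1.57, -0.432]
contact_force: [0.3, -0.1, 0.1]
width: 0.0752
clock 31.55 pos [0.563  0.1944 0.1526] jaw 10.7 xaxis [ 0.001 -0.    -1.   ] j6 -0.05 w 0.0746
tool shift units [5.98 3.02 2.01]
turn units -0.01 j6 alt
[306.5  97.6] 0.85 circ 306.8 103.4 25.1 [0.5987 0.2784 0.01  ]
256 53
```

View pics/w22.png

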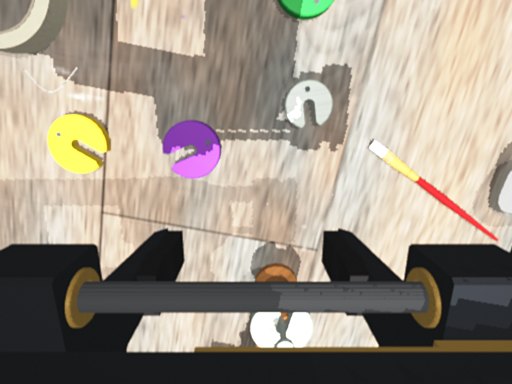

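View pics/w22z.png

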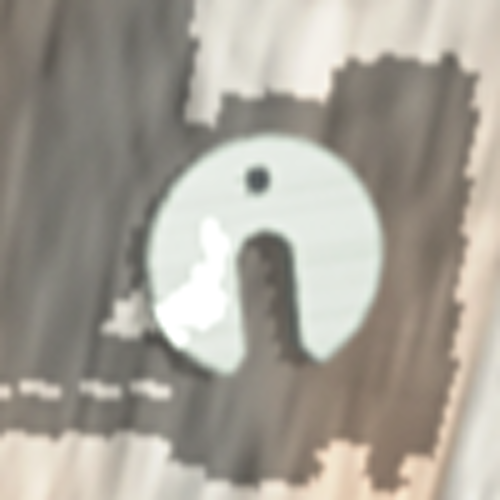

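Run:
```python
from h import *
f=arm.grab_frame('wrist')
g=lambda x,y:pt(f,[256+(x+.5)/5-.5,53+(y+.5)/5-.5],.012)
a,b,c=g(257,180),g(265,253),g(276,366); print(a,b,c)
for p,q in ((a,c),(b,c),(a,b)): print(np.degrees(np.arctan2(*(q-p)[[1,0]])))
```

```text
[0.59556124 0.29056236 0.012     ] [0.60002644 0.27842059 0.012     ] [0.6069126  0.25894795 0.012     ]
-70.24900199180966
-70.52476320567074
-69.80872967864663
```

```bash
python3 -m jog '[[0.5,0,0,-0.9],[1,1,0.9,0],[1,0.9,0.9,0],[1,0.8,0.7,0],[1,0,0,0],[0.9,0,0,0],[0.2,0,0,0],[0,0,0,0]]' 62;  python3 - <<'E'
from h import *
f=arm.grab_frame('wrist'); cv2.imwrite('pics/w23.png',f['image'][:,:,::-1])
goto([.599,.2785,.0025],19.7)
E
```

```text
clock: 32.65
eef_pos: [0.5987, 0.2793, 0.0126]
tcp_rot: [-2.86, 1.571, -2.516]
contact_force: [0.5, -0.3, 0.5]
width: 0.0622
clock 32.70 pos [0.5991 0.2796 0.0133] jaw 19.7 xaxis [ 0.001  0.    -1.   ] j6 -0.09 w 0.0619
tool shift units [ 0.43 -0.04 -0.02]
turn units 0.0 j6 alt
```

View pics/w23.png

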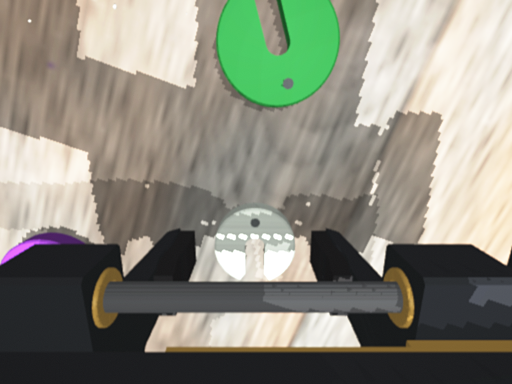

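```bash
python3 - <<'E'
from h import *
f=arm.grab_frame('wrist'); print(pt(f,[255,243],.012),pt(f,[255,206],.012),pt(f,[255,281],.012))
E
python3 -m jog '[[0.25,-0.03,0,0],[0.16,0,0,0],[0,0,0,0]]'; python3 -m jog '[[0,0,0,0],[0,0,0,0],[0,0,0,0],[0,0,0,0]]' 0 50
python3 - <<'E'
from h import *
goto([.599,.2785,.0025],19.7)
E
```

```text
[0.60030839 0.27965688 0.012     ] [0.59311961 0.29952461 0.012     ] [0.60827006 0.25765309 0.012     ]
clock: 33.12
eef_pos: [0.5983, 0.279, 0.0018]
tcp_rot: [3.021, 1.57, -2.917]
contact_force: [-0.0, -0.2, -1.3]
width: 0.0624
clock: 33.62
eef_pos: [0.5988, 0.2792, 0.0024]
tcp_rot: [-0.015, 1.57, 0.33]
contact_force: [0.6, 0.2, -0.4]
width: 0.0423
clock 33.62 pos [0.5988 0.2792 0.0024] jaw 19.8 xaxis [ 0.  0. -1.] j6 -0.09 w 0.0423
tool shift units [-0.   -0.03 -0.  ]
turn units 0.01 j6 alt
```

```bash
python3 -m jog '[[-0.3,0,0,0],[-0.9,0,0,0],[-1,0,0,1],[-1,0,0,1],[-0.6,0,0,0.57],[0,0,0,0]]'
python3 - <<'E'
from h import *
goto([.6165,.136,.081],-6)
f=arm.grab_frame('wrist'); cv2.imwrite('pics/w24.png',f['image'][:,:,::-1])
E
```

```text
clock: 34.38
eef_pos: [0.6002, 0.2796, 0.1006]
tcp_rot: [0.361, 1.566, 0.258]
contact_force: [-0.1, 0.5, -1.2]
width: 0.0421
clock 34.38 pos [0.6002 0.2796 0.1006] jaw -5.9 xaxis [ 0.005  0.001 -1.   ] j6 0.36 w 0.0421
tool shift units [ 0.78 -5.65  1.23]
turn units 0.01 j6 alt
```

View pics/w24.png

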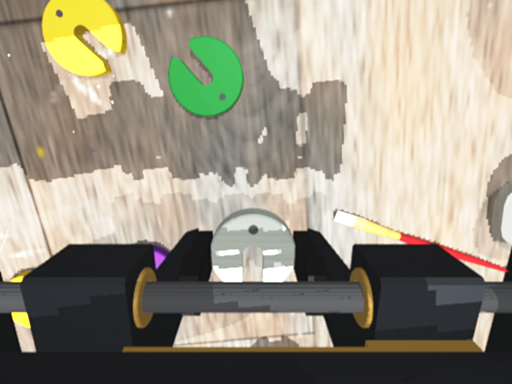

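```bash
python3 -m jog '[[0,-0.9,0.2,0],[0,-1,0.2,0],[0,-1,0.2,0],[0,-1,0.2,0],[0,-1,0.2,0],[0.2,-0.7,0.2,0],[0,0,0,0],[0,0,0,0]]'
python3 - <<'E'
from h import *
goto([.6165,.136,.081],-6)
f=arm.grab_frame('scene'); c=f['image'][120:220,180:310,::-1]; cv2.imwrite('pics/s25.png',cv2.resize(c,None,fx=6,fy=6,interpolation=cv2.INTER_CUBIC))
f=arm.grab_frame('top'); c=f['image'][110:210,190:330,::-1]; cv2.imwrite('pics/t25.png',cv2.resize(c,None,fx=5,fy=5,interpolation=cv2.INTER_CUBIC))
f=arm.grab_frame('wrist'); cv2.imwrite('pics/w25.png',f['image'][:,:,::-1])
E
```

```text
clock: 35.42
eef_pos: [0.6137, 0.137, 0.0918]
tcp_rot: [2.91, 1.57, 2.806]
contact_force: [-0.2, -0.7, -0.8]
width: 0.0424
clock 35.42 pos [0.6137 0.137  0.0918] jaw -5.9 xaxis [-0.001  0.    -1.   ] j6 0.13 w 0.0424
tool shift units [ 0.43 -0.03  0.12]
turn units 0.01 j6 alt
```

View pics/s25.png

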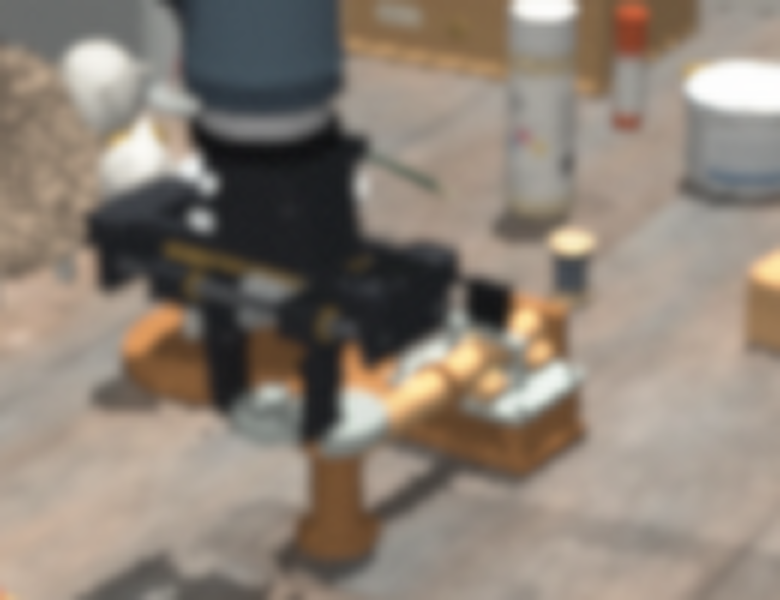

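View pics/t25.png

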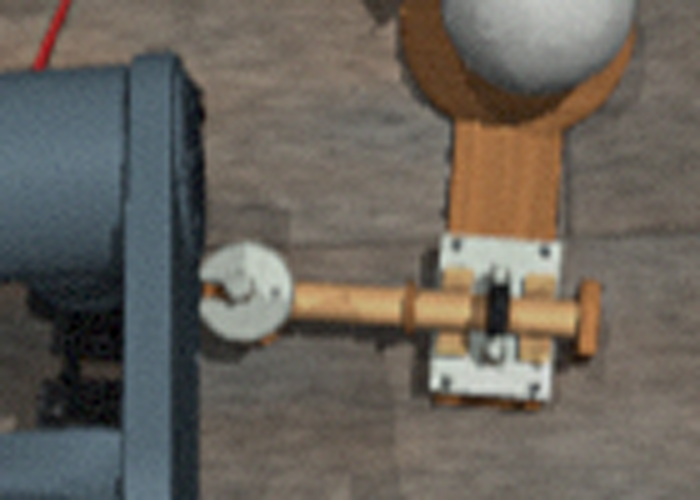

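View pics/w25.png

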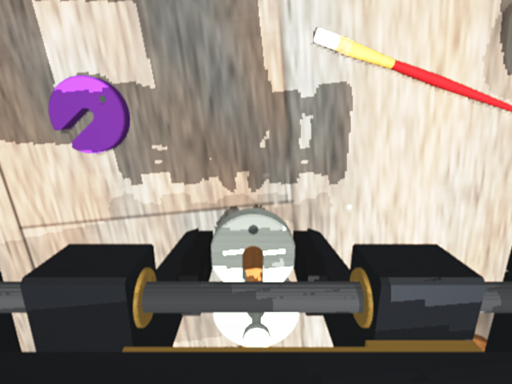

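Run:
```python
from h import *
im=cv2.imread('pics/w25.png')[190:350,170:340]; cv2.imwrite('pics/w25z.png',cv2.resize(im,None,fx=4,fy=3.7,interpolation=cv2.INTER_CUBIC))
f=arm.grab_frame('wrist'); 
h=pt(f,[257,336],.101); m=pt(f,[253,262],.101); P=arm.state()['eef_pos']
y=np.radians(-6); Z=np.array([np.cos(y),np.sin(y)]);Y=np.array([-Z[1],Z[0]])
for p in (h,m): print(p,(p-P)[:2]@Z,(p-P)[:2]@Y)
```

```text
[0.61147459 0.08546719 0.101     ] 0.0030475430145743524 -0.0521426300259185
[0.61389659 0.13135842 0.101     ] 0.0006593404386119113 -0.006249624860848612
```

View pics/w25z.png

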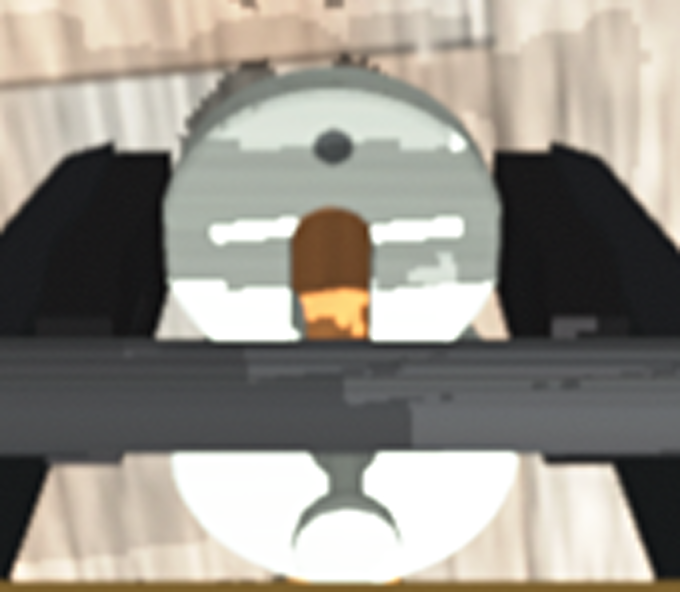

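```bash
python3 -m jog '[[0.2,0,0.1,0],[0.22,0,0,0],[0,0,0,0]]'; python3 -m jog '[[0,-0.3,0,0],[0,-0.5,0,0],[0,-0.4,0,0],[0,-0.2,0,0],[0,0,0,0],[0,0,0,0]]'
python3 - <<'E'
from h import *
goto([.612,.085,.0784],-6)
f=arm.grab_frame('wrist');im=f['image'][190:350,170:340,::-1]; cv2.imwrite('pics/w26.png',cv2.resize(im,None,fx=4,fy=3.7,interpolation=cv2.INTER_CUBIC))
f=arm.grab_frame('scene'); c=f['image'][120:220,180:310,::-1]; cv2.imwrite('pics/s26.png',cv2.resize(c,None,fx=6,fy=6,interpolation=cv2.INTER_CUBIC))
E
```

```text
clock: 36.0
eef_pos: [0.6158, 0.1366, 0.0807]
tcp_rot: [-3.025, 1.569, -3.129]
contact_force: [0.9, -0.3, -0.9]
width: 0.0425
clock: 36.75
eef_pos: [0.6129, 0.1018, 0.0818]
tcp_rot: [1.227, 1.571, 1.123]
contact_force: [-0.0, 0.1, -0.9]
width: 0.0425
clock 36.75 pos [0.6129 0.1018 0.0818] jaw -5.9 xaxis [ 0.  0. -1.] j6 0.08 w 0.0425
tool shift units [ 0.13 -0.67  0.03]
turn units 0.01 j6 alt
```

View pics/w26.png

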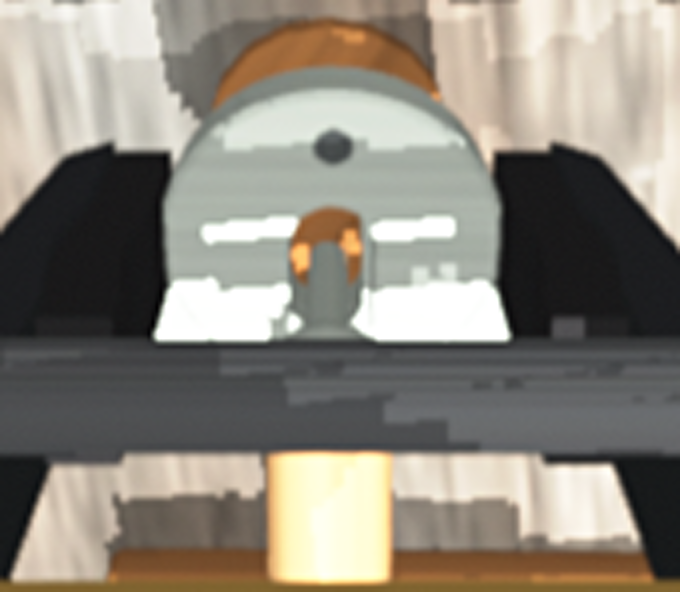

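View pics/s26.png

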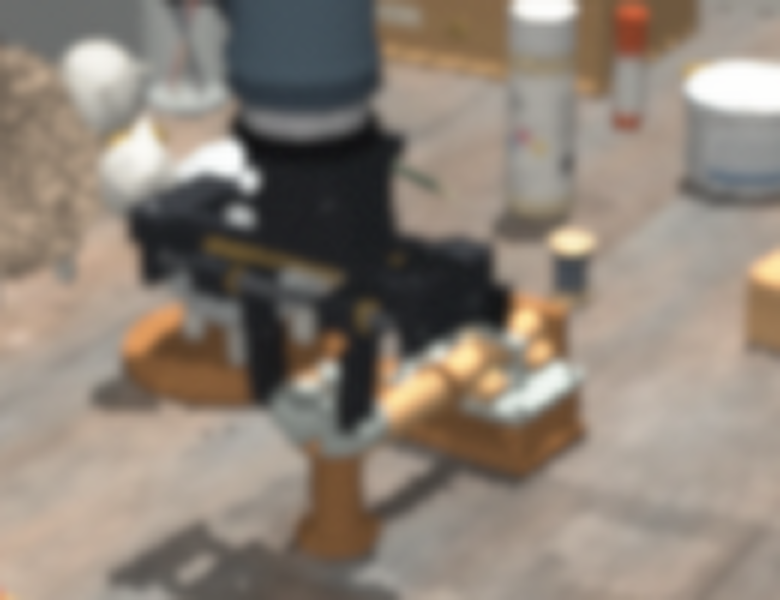

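```bash
python3 -m jog '[[0,-0.25,0,0],[0,-0.25,0,0],[0,-0.12,0,0],[0,0,0,0],[0,0,0,0]]'
python3 - <<'E'
from h import *
goto([.612,.085,.0784],-6)
print(arm.state()['contact_force'])
f=arm.grab_frame('wrist');im=f['image'][190:350,170:340,::-1]; cv2.imwrite('pics/w27.png',cv2.resize(im,None,fx=4,fy=3.7,interpolation=cv2.INTER_CUBIC))
E
```

```text
clock: 37.48
eef_pos: [0.6113, 0.0863, 0.0817]
tcp_rot: [0.789, 1.571, 0.686]
contact_force: [0.5, 0.8, -1.6]
width: 0.0423
clock 37.48 pos [0.6113 0.0863 0.0817] jaw -5.9 xaxis [ 0.  0. -1.] j6 0.05 w 0.0423
tool shift units [ 0.13 -0.05  0.03]
turn units 0.01 j6 alt
[ 0.54718926  0.81719203 -1.55481323]
```

View pics/w27.png

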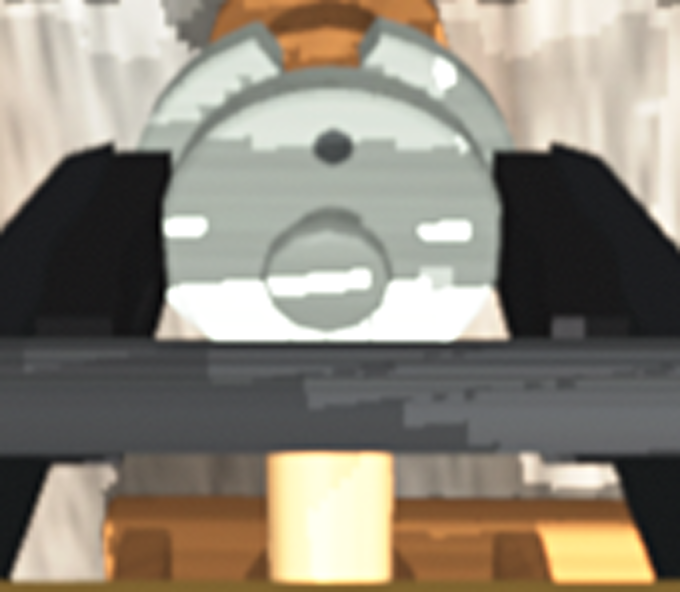

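```bash
python3 -m jog '[[0,-0.03,0,0],[0.08,0,0,0],[0.06,0,0,0],[0,0,0,0],[0,0,0,0]]'
```

```text
clock: 38.15
eef_pos: [0.6112, 0.0856, 0.0784]
tcp_rot: [1.755, 1.571, 1.651]
contact_force: [-0.7, -0.5, 2.9]
width: 0.0426
```

Contact felt (+2.9 N vs −1.6 N). Release, rise and back off.

```bash
python3 -m jog '[[0,0,0,0],[0,0,0,0],[0,0,0,0]]' 65; python3 -m jog '[[-0.4,0,0,0],[-1,0,0,0],[-1,0,0,0],[-1,0,0,0],[0,-0.5,-0.8,0],[0,-0.5,-1,0],[0,0,-1,0],[0,0,-1,0],[0,0,-1,0],[0,0,0,0]]'
python3 - <<'E'
from h import *
f=arm.grab_frame('wrist');cv2.imwrite('pics/w28.png',f['image'][:,:,::-1])
f=arm.grab_frame('scene'); c=f['image'][100:220,170:330,::-1]; cv2.imwrite('pics/s28.png',cv2.resize(c,None,fx=5,fy=5,interpolation=cv2.INTER_CUBIC))
f=arm.grab_frame('top'); c=f['image'][110:210,190:330,::-1]; cv2.imwrite('pics/t28.png',cv2.resize(c,None,fx=5,fy=5,interpolation=cv2.INTER_CUBIC))
cv2.imwrite('pics/t28f.png',f['image'][:,:,::-1])
E
```

```text
clock: 38.52
eef_pos: [0.6112, 0.0855, 0.0781]
tcp_rot: [0.439, 1.571, 0.335]
contact_force: [0.2, -0.3, -1.1]
width: 0.0646
clock: 39.78
eef_pos: [0.4885, 0.0733, 0.1639]
tcp_rot: [0.069, 1.57, -0.034]
contact_force: [0.2, -0.4, -0.2]
width: 0.0652
```

View pics/s28.png

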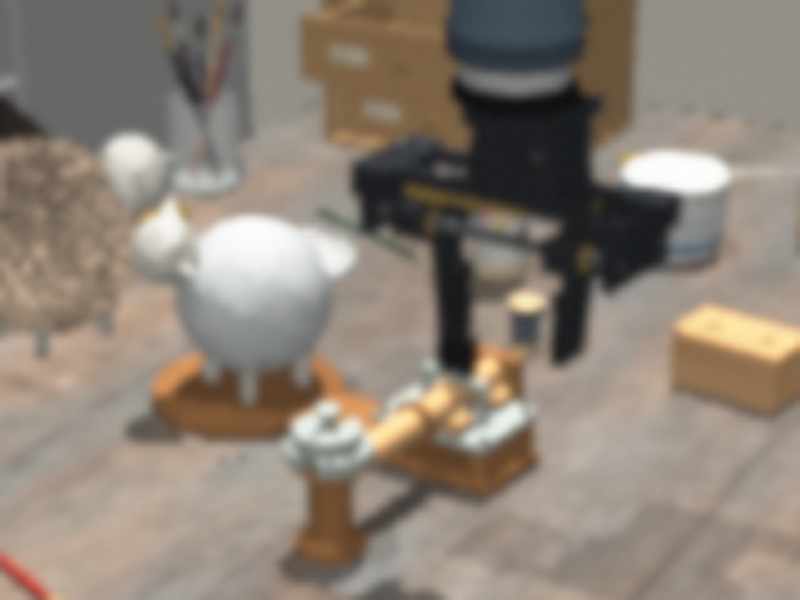

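View pics/t28.png

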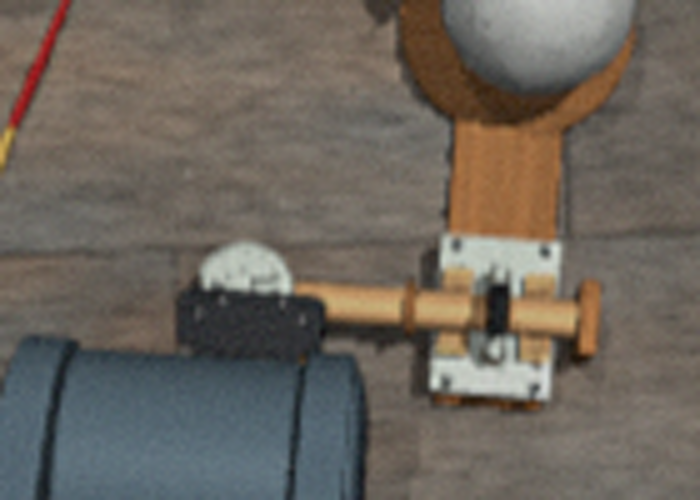

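View pics/w28.png

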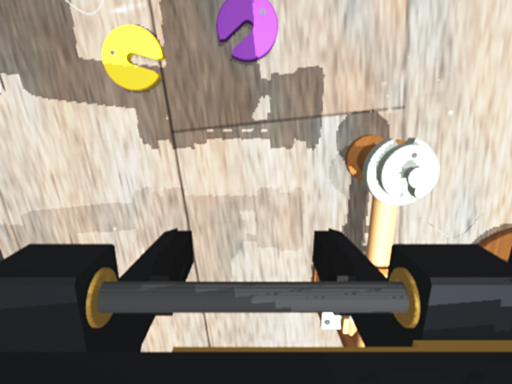

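```bash
python3 -m jog '[[0,-1,-1,0],[0,-1,-1,0],[0,-1,-0.5,0],[0,-1,0,0],[0,-1,0,0],[0,0,0,0]]'
python3 - <<'E'
from h import *
f=arm.grab_frame('scene'); c=f['image'][150:220,200:300,::-1]; cv2.imwrite('pics/s29.png',cv2.resize(c,None,fx=8,fy=8,interpolation=cv2.INTER_CUBIC))
f=arm.grab_frame('top'); c=f['image'][140:200,210:320,::-1]; cv2.imwrite('pics/t29.png',cv2.resize(c,None,fx=7,fy=7,interpolation=cv2.INTER_CUBIC))
E
```

```text
clock: 40.67
eef_pos: [0.415, -0.0464, 0.1636]
tcp_rot: [-0.385, 1.57, -0.491]
contact_force: [0.2, 0.1, 0.3]
width: 0.0652
```

View pics/s29.png

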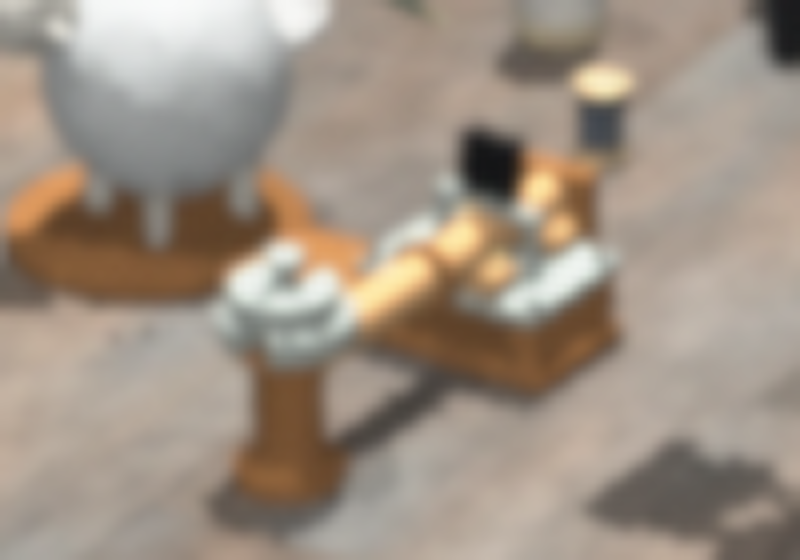

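View pics/t29.png

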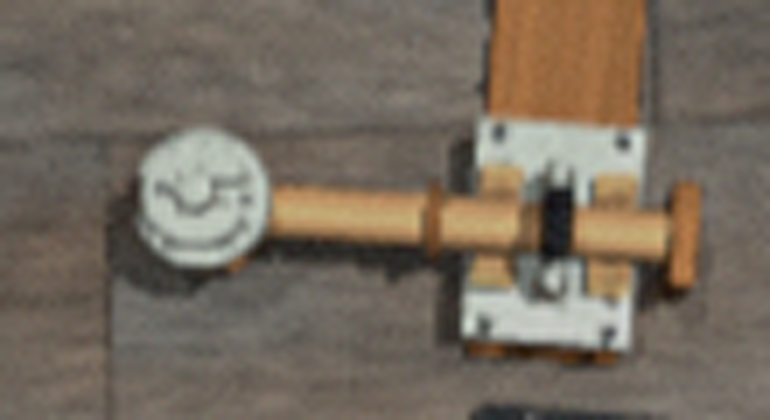

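Run:
```python
from h import *
f=arm.grab_frame('top'); g=lambda x,y,z:pt(f,[210+(x+.5)/7-.5,140+(y+.5)/7-.5],z)
print('large',g(205,197,.076),'head',g(194,188,.101))
print(arm.finish_job())
```

```text
large [0.60901039 0.08182805 0.076     ] head [0.60929792 0.08402777 0.101     ]
the job is handed in; nothing more can be done
None
```

I finished the whole job and handed it in at about 41 s of the 72 s allowed. `finish_job()` gives no verdict, so I only have my own checks.

- **Bar:** it lies in the V-cradle. The top view shows the cradle about midway between the end foot and the collar. I felt it seat when the vertical force went from −2 N to +2 N.
- **U-bolt:** it is over the bar with its legs through the plate holes. It met no resistance going down and stopped at crown contact. The grip block ended about 86 mm up, where 85 mm is fully seated.
- **Discs:** the larger disc is on the tray with its slot towards +y. The smaller disc is on it with its slot towards −y, about 180° apart. Both had firm contact when I let go and look flat in the pictures. The larger disc's centre measured about 2 mm from the stem head in the top view. I did not measure the smaller disc's final position and only saw it around the stem.
- **Clear of the work:** the gripper is open and well away from everything. I never touched the bystanders, and those in the last pictures look undisturbed.

**Disagreement:** the top and wrist cameras differed by 3–4 mm on the stem's position. I therefore placed both discs from what the wrist camera showed.

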